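Open the combination lock on the medicine cash box and present it over the hand-over tray

ROBOT

A 6-joint arm with a two-finger parallel gripper is mounted at the origin on the work surface. World frame = base frame: x ahead of the robot, y to its left, z up, the work surface at z = 0. Lengths are in m, angles in degrees, forces in N, time in s.
With the tool pointing down it reaches from about 0.375 to 0.9 m from the base axis. Payload 3.1 kg.
Tool frame: the origin (TCP) lies midway between the tips of the shut fingers; the grasp point (between the pads) lies bot.hold_point_z behind it (bot.hold_point_z is the distance from the TCP to the grasp point, in m); z points along the fingers, y is the direction in which the jaws open and shut (so a half turn about z gives the same grasp; the last joint's range is limited). The gripper opens to 87 mm and grips with 3 to 60 N. Pads are 19 mm wide; open, the fingers measure 117 mm over their backs; the gripper's body (75 mm by 190 mm) begins 51 mm behind the grasp point.
Start: joints at [55.033, 30.224, 82.088, -0, 67.689, -10.227], TCP at [0.262, 0.568, 0.199] pointing down, gripper open.
Joint ranges: [-176.69, 176.69], [-43.24, 126.21], [12.49, 139.97], [-82, 262], [0, 151.66], [-163.58, 163.58]. Speed limits (degrees/s): [159.86, 159.86, 180, 180, 180, 180].

INTERFACE

Orientations are given as a 3x3 rotation matrix whose columns are the frame's x, y, z axes.
In Python, from rig import bot, vision, order gives the robot as it stands. The module is installed in compiled form; this text tells all that it offers.
- The arm moves only by the tool move_arm, never from a script. Its argument "moves" is a list of rows, each an object of numbers: "hand": the finger opening in mm, from 0 to 87; "x", "y", "z": the shift along the tool's x, y, z in units of 25 mm (1.0 is 25 mm); "wx", "wy", "wz": the turn, a rotation vector about the tool's x, y, z in degrees. In form: [{"hand": .., "x": .., "y": .., "z": .., "wx": .., "wy": .., "wz": ..}, ...]. A call has 1 to 20 rows; each row shifts and turns the commanded pose from where the row before left it, along the tool's axes as they then stand; what a row does not reach is not made up. A row lasts 1/10 s, in which the tool goes at most 50 mm and 8.59 degrees, less where a joint would pass 70% of its speed; a pose out of reach is approached as far as the arm can. A call is refused whole if a number of a shift passes 1 or a number of a turn 8.59, either way. A call with a gripper value outside its range is refused whole. The fingers move at their own pace and stop on an object; the grip force is fixed at half the most. Time passes only in rows, so rows that do not move let the fingers close. It gives the time, the measured TCP pose, the force and the opening at its end, in the units of the state.
- bot.read_state(): the state, without advancing time (a new reading comes with each control period).
- vision.capture(name): name is "scene" or "top" or "wrist"; returns a dict with "image" (384x512x3 uint8, red, green, blue), "z_map" (384x512 float32, m along the optical axis (not along the pixel's ray), 0 where there is no reading), "fx", "fy", "cx", "cy" (pixels), "pose" (4x4, takes a point from camera to world coordinates); the wrist camera has in their place "hand_eye" (4x4, takes a point from camera to tool coordinates, whose origin is the TCP and whose axes are the flange's). Camera axes: x right, y down, z forward; pixel columns grow to the right and rows downward; lengths in m; the calibration is good to about 2 mm. A picture is of the moment at which its call begins: read the wrist's pose just before it.
- order.hand_in(): hands the job in, once; it reports no verdict.
The state is a dict: "time_s": time; "joint_positions": joint angles; "qvel": joint speeds; "tau": joint torques, N m; "position": TCP position; "tcp_rot": TCP orientation; "force": force on the tool from outside, world axes, zero at the start; "moment": the same for the moment, N m; "opening": opening from 0.0 (shut) to 1.0 (fully open).
Only numpy, scipy, OpenCV 4.12 (cv2) and the standard library are available. Lean on these libraries where they do the work, as an engineer would, in place of code of your own. Each camera call takes 0.05 s, during which the arm holds its last target.

TASK

Open the combination lock on the grey medicine cash box: turn its dial clockwise, feeling the clicks, until the pointed end of the grip clicks into place at the raised rib on the lock's face, then pull the shackle out by its upright tab as far as it goes while the lock still sits in its seat. Lift the opened lock straight up off the staple, dial up, and present it over the middle of the white hand-over tray, about 10 cm above it, leaving the brass key padlock, the pill jar and the pen where they are. Finish while still holding the lock up there, level and still: do not put it down or let go.

Things in the scene. Friction and masses are not known exactly. Their poses are not given: they have to be found in the camera images.
- lock_center (a point): centre (half-way up) of the combination lock, a loose bare-metal block 105 mm long (x -55 to +50 mm from here), 56 mm wide (y) and 36 mm high, about 0.46 kg (varies), lying dial-up on the cash box lid. x axis: along the lock towards the pull tab, the way the shackle pulls out; z up. Can be gripped across its 56 mm width near the middle; the dial grip stands up to 49 mm above this point
- dial_grip (a point): point on the dial's upright turning axis half-way up its black bar grip, 20 mm towards -x from the lock's centre and 36 mm above it. The bar is 10 mm wide, 34 mm long and 26 mm high (13 mm above and below this point), its pointed nose reaching 21 mm from the axis; below it is a flat disc of 45 mm diameter. Bar and nose lie along this point's own +y; z up
- dial (a joint): dial angle, rad, growing clockwise seen from above, -0.35 to 2.1. It clicks into a notch every 0.393 rad, at 0, 0.393, 0.785, 1.178, 1.571, 1.963, and settles into the nearest when let go (about 0.06 N m to leave one). At 0 the nose points along the lock's +y, at 1.571 along its +x, at the raised rib (5 x 3 mm, 3 mm high) on the face: only there (within 0.1) can the shackle be drawn
- shackle (a joint): how far the straight shackle bar is drawn out, m: 0 locked, 0.036 fully out at its stop; about 3 N of friction, and it stays where it is left. Locked it blocks after 2 mm. Out by more than about 0.028 it frees the staple
- tab_grip (a point): point on the shackle's upright steel pull tab, 14 mm along x (the pulling way), 24 mm wide (y) and 40 mm high: it goes 13 mm above and 27 mm below this point; 13 mm free between it and the lock's end when locked. Moves with the shackle; locked, it is 70 mm towards +x of the lock's centre and 16 mm above it. Axes as the lock's
- seat (a point): point on the lid of the fixed cash box under the middle of the seated lock, 65 mm above the desk; x along the lock. Corner guides 8 mm high stand 2 mm off the lock's corners; a fixed steel staple (loop 25 mm wide across y, 32 mm high) stands 20 mm towards +x from this point, up through the lock's window, with the shackle bar through it
- case: the grey steel cash box, 254 x 174 mm, 65 mm high, fixed to the desk; origin under its centre; the seat is 25 mm towards its -x, the lock's x along the box's x
- tray_center (a point): middle of the inner floor of the white open hand-over tray, 170 x 130 mm, rim 22 mm above the desk, floor 4 mm above the desk; fixed
- tray: the hand-over tray itself; origin under its centre
- lock: the same combination lock; origin under its body's centre, 18 mm below lock_center, same axes. A window through it (x 9 to 31 mm, y +-16 mm) shows the shackle bar passing through the staple
- keylock: bystander: ordinary brass key padlock, 40 x 36 x 22 mm body with a U shackle, lying on the desk between the cash box and the tray; origin under its body
- pill_jar: bystander: amber pill jar, diameter 48 mm, 75 mm high, standing; origin under its centre
- pen: bystander: pen, 140 x 9 x 11 mm, lying between the cash box and the tray; origin under its centre
Mind the look-alikes: they are no part of the job. Leave any brown or red look-alike of the lock alone.

How it is judged:
By the outcome, as a careful person would: the job done as asked, in the order asked, and still so for the second after the job is handed in, while the arm keeps its last pose, push and grip.
It also fails if it takes over 61 s, if anything falls off the work surface, if the arm or the gripper's body presses on something with over 40 N, if the wrist force passes 120 N, or if a joint passes its speed limit or range.

## Working session

There is one attempt and no reset: what is moved stays moved. The work goes in short steps, Python scripts to look and compute and a tool call to move; the robot and the scene stay as the last step left them, time stands still between calls to the robot, and variables do not carry over. Pictures are saved under pics/ and viewed, and the job is handed in when it is done.

Besides the shell and the picture viewer there is one more tool, called after "Emit:" as name([rows], argument=value, ...), one row to a line, values as JSON. move_arm: Moves the arm, as the interface text tells. Its arguments: {"type":"object","properties":{"moves":{"type":"array"}},"required":["moves"]}

```bash
mkdir -p pics; cat > h.py <<'E'
from rig import bot, vision, order
import numpy as np, cv2
np.set_printoptions(precision=4,suppress=True)
def cap(n,save):
    s=bot.read_state(); c=vision.capture(n)
    if n=='wrist':
        T=np.eye(4);T[:3,:3]=np.array(s['tcp_rot']).reshape(3,3);T[:3,3]=s['position'];c['pose']=T@c['hand_eye']
    cv2.imwrite('pics/%s.png'%save,cv2.cvtColor(c['image'],cv2.COLOR_RGB2BGR)); np.savez('%s.npz'%save,**c); return c
def pts(c):
    v,u=np.mgrid[:384,:512];z=c['z_map'];P=np.stack([(u-c['cx'])/c['fx']*z,(v-c['cy'])/c['fy']*z,z],-1)
    return P@c['pose'][:3,:3].T+c['pose'][:3,3]
def ray(c,u,v,h):
    d=c['pose'][:3,:3]@np.array([(u-c['cx'])/c['fx'],(v-c['cy'])/c['fy'],1]);o=c['pose'][:3,3]
    return o+d*(h-o[2])/d[2]
E
python3 - <<'E'
from h import *
s=bot.read_state();print(s,bot.hold_point_z)
for n in ['scene','top','wrist']:
    c=cap(n,n+'0');print(n,c['pose'],c['fx'],c['cx'],c['cy'])
E
```

```text
{'time_s': 0.0, 'joint_positions': array([ 55.0327,  30.2797,  82.1569,  -0.0012,  67.6871, -10.228 ]), 'qvel': array([ 0.0085, -0.1208,  0.0278,  0.0478, -0.0104, -0.0384]), 'tau': array([ -0.0005, -44.0045, -17.6597,   0.0634,   0.0581,  -0.0002]), 'position': array([0.2611, 0.567 , 0.1982]), 'tcp_rot': array([[-0.9082,  0.4185, -0.0012],
       [ 0.4185,  0.9082, -0.0018],
       [ 0.0004, -0.0021, -1.    ]]), 'force': array([ 0.5989, -0.0474, -0.8298]), 'moment': array([ 0.0534, -0.0108,  0.0274]), 'opening': 0.9975114099881573} 0.0187
scene [[-0.8141  0.3753 -0.4431  0.9411]
 [ 0.5802  0.4954 -0.6465  0.8046]
 [-0.0231 -0.7834 -0.6211  0.7842]
 [ 0.      0.      0.      1.    ]] 493.142606367341 259.8491650787156 195.87399829634944
top [[ 0.0261 -0.9917  0.1261  0.3122]
 [-0.9993 -0.0291 -0.0218  0.1   ]
 [ 0.0253 -0.1255 -0.9918  1.1322]
 [ 0.      0.      0.      1.    ]] 428.94756315169354 250.28342330746813 187.84631489192222
wrist [[ 0.4177  0.8807  0.2236  0.2006]
 [ 0.9086 -0.4043 -0.1047  0.5966]
 [-0.0018  0.2468 -0.9691  0.3825]
 [ 0.      0.      0.      1.    ]] 313.76099443006746 251.6996074730289 192.35357153485904
```

View pics/scene0.png

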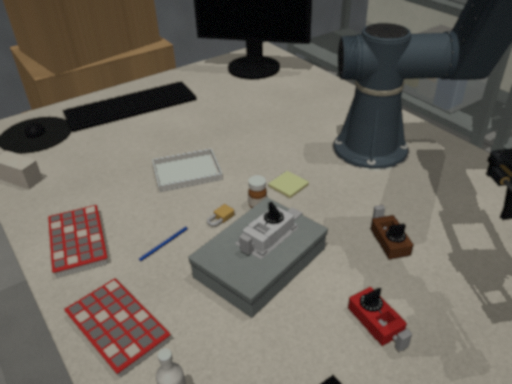

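View pics/top0.png

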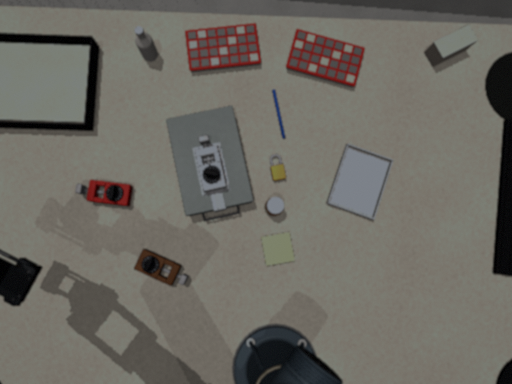

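View pics/wrist0.png

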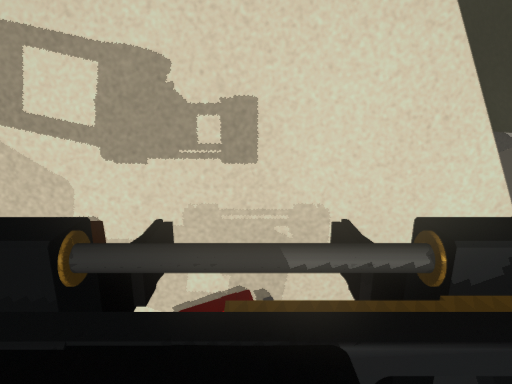

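Candidates for the lock in the top view are red at (110,193), brown at (160,266), bare metal on the grey box at (211,172), and the brass padlock at (278,170). I choose the bare-metal one on the box and check it in a close crop.

```bash
python3 - <<'E'
from h import *
a=cv2.imread('pics/top0.png')[95:225,155:300];a=cv2.resize(a,None,fx=5.5,fy=4.6*1.0,interpolation=cv2.INTER_CUBIC) if 0 else cv2.resize(a,(640,574),interpolation=cv2.INTER_CUBIC)
cv2.imwrite('pics/crop_top.png',a)
b=cv2.imread('pics/scene0.png')[165:315,180:340];cv2.imwrite('pics/crop_scene.png',cv2.resize(b,(640,600),interpolation=cv2.INTER_CUBIC))
c=dict(np.load('top0.npz'));P=pts(c)
for u,v in [(211,170),(205,142),(219,200),(185,150),(228,140),(360,182),(280,250)]: print(u,v,P[v,u])
# box lid: points with z 0.06-0.07
Z=P[...,2];m=((Z>.058)&(Z<.072)).astype(np.uint8)
n,l,st,ce=cv2.connectedComponentsWithStats(m);k=1+np.argmax(st[1:,4]);q=P[l==k][:,:2].astype(np.float32)
print('lid',cv2.minAreaRect(q),st[k])
m=((Z>.09)&(Z<.108)).astype(np.uint8)
n,l,st,ce=cv2.connectedComponentsWithStats(m)
for k in range(1,n):
  if st[k,4]>30:
    q=P[l==k][:,:2].astype(np.float32);print(st[k],cv2.minAreaRect(q),P[l==k][:,2].mean())
E
```

```text
211 170 [0.4798 0.1721 0.1275]
205 142 [0.5561 0.1923 0.0891]
219 200 [0.4148 0.1537 0.0681]
185 150 [0.5388 0.2436 0.068 ]
228 140 [0.5694 0.1365 0.0625]
360 182 [ 0.4799 -0.2174  0.005 ]
280 250 [ 0.2947 -0.0059  0.0112]
lid ((0.5173117518424988, 0.1822659969329834), (0.25682297348976135, 0.17402225732803345), 14.00143814086914) [ 166  105   88  111 5674]
[136  32  16  15 122] ((0.8157922625541687, 0.3579484224319458), (0.03098767250776291, 0.03759351000189781), 30.64168357849121) 0.09727348861803198
[195 145  31  46 760] ((0.4909118711948395, 0.17655307054519653), (0.10483354330062866, 0.05586880445480347), 14.435468673706055) 0.10138415334600136
[255 349  36  10 101] ((0.05938054621219635, 0.015741439536213875), (0.011334506794810295, 0.08225297927856445), 9.475420951843262) 0.09930175199266049
[250 361   8  20  35] ((0.019617673009634018, 0.0611485093832016), (0.005180212669074535, 0.04387236386537552), 69.76866912841797) 0.09859533142115405
```

View pics/crop_top.png

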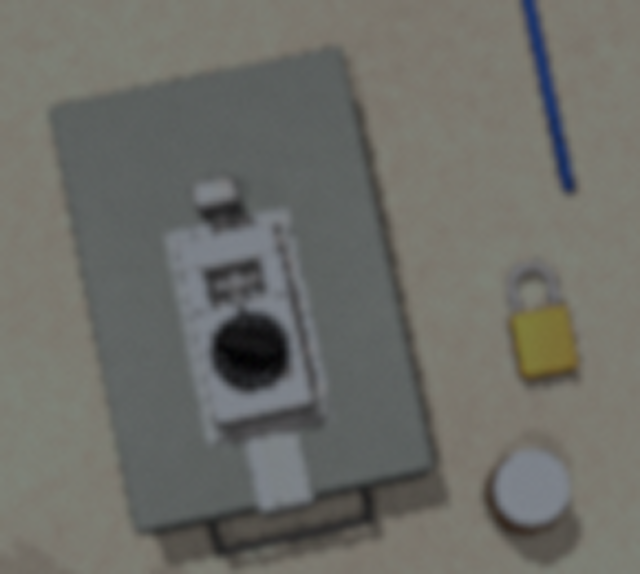

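View pics/crop_scene.png

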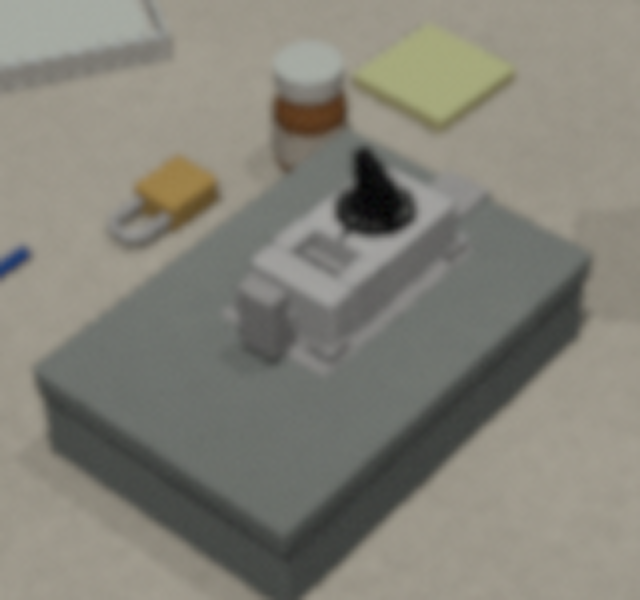

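The crop confirms it: a bare-metal lock with a black dial at top (211,172) and a tab at (205,142), so lock +x is about 14° from world +x. Next is the dial nose direction.

```bash
python3 - <<'E'
from h import *
a=np.deg2rad(14.2);R=np.array([[np.cos(a),-np.sin(a)],[np.sin(a),np.cos(a)]]);C=np.array([.4932,.1767])
for n in ['top0','scene0']:
    c=dict(np.load(n+'.npz'));P=pts(c);q=(P[...,:2]-C)@R;Z=P[...,2]
    for lo,hi in [(.115,.140),(.122,.14)]:
        m=(Z>lo)&(Z<hi)&(abs(q[...,0])<.1)&(abs(q[...,1])<.06);w=q[m]-[-.02,0]
        print(n,m.sum(),w.mean(0),cv2.minAreaRect(w.astype(np.float32)), Z[m].max())
    if n=='scene0':
        w=np.c_[w*1000,Z[m]*1000];print(w[::3].round(0))
    # tab
    m=(Z>.08)&(Z<.11)&(q[...,0]>.057)&(q[...,0]<.09)&(abs(q[...,1])<.03);print('tab',q[m].mean(0),q[m].min(0),q[m].max(0))
# tray
c=dict(np.load('top0.npz'));P=pts(c);im=c['image'].astype(int)
T=P[135:230,315:400];m=(T[...,2]>.012)&(T[...,2]<.03);print('tray',cv2.minAreaRect(T[m][:,:2].astype(np.float32)),m.sum())
E
```

```text
top0 81 [0.0021 0.0005] ((0.03966239094734192, 0.007972611114382744), (0.10696353763341904, 0.03135297819972038), 11.077753067016602) 0.1346186032119735
top0 71 [0.0002 0.0002] ((0.0010200461838394403, 0.0007650032639503479), (0.036829281598329544, 0.010523097589612007), 64.54401397705078) 0.1346186032119735
tab [0.0654 0.0015] [ 0.0582 -0.0111] [0.0781 0.0124]
scene0 122 [0.0045 0.0016] ((0.036270879209041595, 0.009498469531536102), (0.10145117342472076, 0.03212900459766388), 15.387826919555664) 0.1364301513459828
scene0 94 [0.0031 0.001 ] ((0.0011297599412500858, 0.0007345099002122879), (0.03877551853656769, 0.011483045294880867), 64.20602416992188) 0.1364301513459828
[[ -8. -16. 134.]
 [ -5. -17. 132.]
 [-10. -13. 131.]
 [ -2. -11. 134.]
 [ -8.  -8. 132.]
 [  1.  -8. 135.]
 [ -4.  -5. 133.]
 [  1. -11. 131.]
 [  1.  -3. 135.]
 [ -1. -16. 125.]
 [  5.  -3. 135.]
 [ -2.  -0. 132.]
 [  4.  -7. 130.]
 [  4.   2. 135.]
 [  1.   7. 135.]
 [  6.  -2. 131.]
 [  5.   6. 134.]
 [ -2.   8. 131.]
 [  7.   2. 131.]
 [  6.   9. 134.]
 [  4.  -4. 123.]
 [  9.   9. 133.]
 [  6.  14. 134.]
 [ 10.   7. 130.]
 [ 11.  15. 135.]
 [  8.   3. 124.]
 [ 10.  12. 131.]
 [  5.  16. 129.]
 [  9.  11. 126.]
 [ 12.  11. 126.]
 [  7.  15. 125.]
 [  8.  15. 122.]]
tab [0.0746 0.0036] [ 0.0636 -0.0129] [0.0796 0.0132]
tray ((0.4821673631668091, -0.21451205015182495), (0.1313789039850235, 0.17060300707817078), 71.57831573486328) 469
```

Nose bar at about 64–67° in the lock frame gives dial ≈ 0.393, so it needs about 67.5° clockwise. I turn the jaws to face the bar, then go to a viewing spot.

Emit:
move_arm([
  {"wz": 8.15},
  {"wz": 8.15},
  {"wz": 8.15},
  {"wz": 8.15},
  {"wz": 8.15},
  {"wz": 8.15},
  {"wz": 8.15},
  {"wz": 8.15},
  {"wz": 8.15},
])

```text
schema error: expected keys hand, x, y, z, wx, wy, wz
```

Emit:
move_arm([
  {"x": -0.92,"y": 0.53},
  {"x": -0.92,"y": 0.53},
  {"x": -0.92,"y": 0.53},
  {"x": -0.92,"y": 0.53},
  {"x": -0.92,"y": 0.53},
  {"x": -0.92,"y": 0.53},
  {"x": -0.92,"y": 0.53},
  {"x": -0.92,"y": 0.53},
  {"x": -0.92,"y": 0.53},
  {"x": -0.92,"y": 0.53},
  {"x": -0.92,"y": 0.53},
  {"x": -0.92,"y": 0.53},
  {"x": -0.92,"y": 0.53},
  {"x": -0.92,"y": 0.53},
  {"x": -0.92,"y": 0.53},
  {"x": -0.92,"y": 0.53},
  {"x": -0.92,"y": 0.53},
  {"x": -0.92,"y": 0.53},
  {"x": -0.92,"y": 0.53},
  {"x": -0.92,"y": 0.53},
])

```text
schema error: expected keys hand, x, y, z, wx, wy, wz
```

```bash
python3 - <<'E'
from h import *
s=bot.read_state();print(s['position'],s['tcp_rot'],s['joint_positions'],s['qvel'],s['force'])
cap('wrist','w1')
E
```

```text
[0.2612 0.5672 0.1984] [[-0.9082  0.4185 -0.001 ]
 [ 0.4185  0.9082 -0.0014]
 [ 0.0003 -0.0016 -1.    ]] [ 55.0315  30.2671  82.1378   0.0013  67.6906 -10.2284] [-0.0802 -0.0554 -0.2156  0.058  -0.0458 -0.0112] [ 0.0445  0.1722 -0.3732]
```

View pics/w1.png

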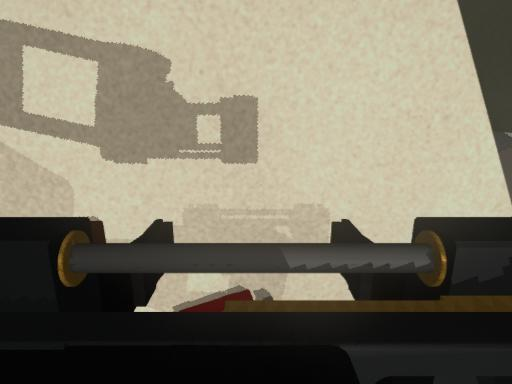

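All keys are needed in every row, and nothing has moved. I'll repeat with full rows.

Emit:
move_arm([
  {"hand": 87,"x": 0,"y": 0,"z": 0,"wx": 0,"wy": 0,"wz": 8.15},
  {"hand": 87,"x": 0,"y": 0,"z": 0,"wx": 0,"wy": 0,"wz": 8.15},
  {"hand": 87,"x": 0,"y": 0,"z": 0,"wx": 0,"wy": 0,"wz": 8.15},
  {"hand": 87,"x": 0,"y": 0,"z": 0,"wx": 0,"wy": 0,"wz": 8.15},
  {"hand": 87,"x": 0,"y": 0,"z": 0,"wx": 0,"wy": 0,"wz": 8.15},
  {"hand": 87,"x": 0,"y": 0,"z": 0,"wx": 0,"wy": 0,"wz": 8.15},
  {"hand": 87,"x": 0,"y": 0,"z": 0,"wx": 0,"wy": 0,"wz": 8.15},
  {"hand": 87,"x": 0,"y": 0,"z": 0,"wx": 0,"wy": 0,"wz": 8.15},
  {"hand": 87,"x": 0,"y": 0,"z": 0,"wx": 0,"wy": 0,"wz": 8.15},
])

```text
time_s: 1.1
position: [0.2614, 0.5674, 0.1989]
tcp_rot: [[0.147, 0.989, -0.0], [0.989, -0.147, -0.001], [-0.001, -0.0, -1.0]]
force: [-0.2, 0.1, -0.7]
opening: 1.0
```

Emit:
move_arm([
  {"hand": 87,"x": -0.92,"y": 0.53,"z": 0,"wx": 0,"wy": 0,"wz": 0},
  {"hand": 87,"x": -0.92,"y": 0.53,"z": 0,"wx": 0,"wy": 0,"wz": 0},
  {"hand": 87,"x": -0.92,"y": 0.53,"z": 0,"wx": 0,"wy": 0,"wz": 0},
  {"hand": 87,"x": -0.92,"y": 0.53,"z": 0,"wx": 0,"wy": 0,"wz": 0},
  {"hand": 87,"x": -0.92,"y": 0.53,"z": 0,"wx": 0,"wy": 0,"wz": 0},
  {"hand": 87,"x": -0.92,"y": 0.53,"z": 0,"wx": 0,"wy": 0,"wz": 0},
  {"hand": 87,"x": -0.92,"y": 0.53,"z": 0,"wx": 0,"wy": 0,"wz": 0},
  {"hand": 87,"x": -0.92,"y": 0.53,"z": 0,"wx": 0,"wy": 0,"wz": 0},
  {"hand": 87,"x": -0.92,"y": 0.53,"z": 0,"wx": 0,"wy": 0,"wz": 0},
  {"hand": 87,"x": -0.92,"y": 0.53,"z": 0,"wx": 0,"wy": 0,"wz": 0},
  {"hand": 87,"x": -0.92,"y": 0.53,"z": 0,"wx": 0,"wy": 0,"wz": 0},
  {"hand": 87,"x": -0.92,"y": 0.53,"z": 0,"wx": 0,"wy": 0,"wz": 0},
  {"hand": 87,"x": -0.92,"y": 0.53,"z": 0,"wx": 0,"wy": 0,"wz": 0},
  {"hand": 87,"x": -0.92,"y": 0.53,"z": 0,"wx": 0,"wy": 0,"wz": 0},
  {"hand": 87,"x": -0.92,"y": 0.53,"z": 0,"wx": 0,"wy": 0,"wz": 0},
  {"hand": 87,"x": -0.92,"y": 0.53,"z": 0,"wx": 0,"wy": 0,"wz": 0},
  {"hand": 87,"x": -0.92,"y": 0.53,"z": 0,"wx": 0,"wy": 0,"wz": 0},
  {"hand": 87,"x": -0.92,"y": 0.53,"z": 0,"wx": 0,"wy": 0,"wz": 0},
  {"hand": 87,"x": -0.92,"y": 0.53,"z": 0,"wx": 0,"wy": 0,"wz": 0},
  {"hand": 87,"x": 0,"y": 0,"z": 0,"wx": 0,"wy": 0,"wz": 0},
])

```text
time_s: 3.1
position: [0.451, 0.0972, 0.1993]
tcp_rot: [[0.144, 0.99, 0.002], [0.99, -0.144, -0.001], [-0.001, 0.002, -1.0]]
force: [0.2, -0.6, 0.4]
opening: 0.999
```

```bash
python3 - <<'E'
from h import *
s=bot.read_state();print(s['position'],s['tcp_rot'],s['joint_positions'],s['qvel'],s['force'])
cap('wrist','w1')
E
```

```text
[0.451  0.0972 0.1993] [[ 0.1443  0.9895  0.0017]
 [ 0.9895 -0.1442 -0.0009]
 [-0.0006  0.0018 -1.    ]] [ -1.7263  17.6239 104.8285  -0.0552  57.449    6.5973] [ 2.7329 -0.5363  1.6064  2.0036  1.176   2.1532] [ 0.1623 -0.6153  0.3893]
```

View pics/w1.png

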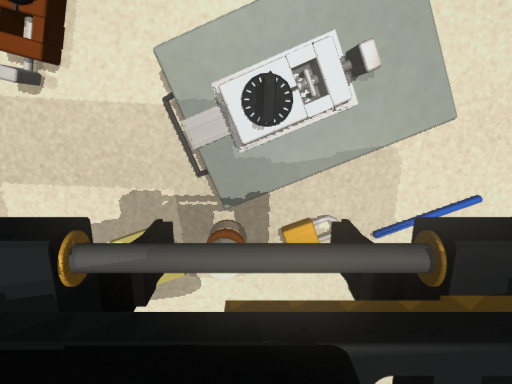

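The wrist view shows the grey lock with its dial at (267,99), bar roughly vertical in the picture, tab at (370,57) and window at (310,85). I measure from it.

```bash
python3 - <<'E'
from h import *
a0=cv2.imread('pics/w1.png')[20:180,190:400];cv2.imwrite('pics/w1c.png',cv2.resize(a0,(788,600),interpolation=cv2.INTER_CUBIC))
c=dict(np.load('w1.npz'));P=pts(c);Z=P[...,2];m0=np.zeros(Z.shape,bool);m0[:205]=1
v,u=np.mgrid[:384,:512]
def rect(m,nm):
    n,l,st,ce=cv2.connectedComponentsWithStats(m.astype(np.uint8));k=1+np.argmax(st[1:,4]);q=P[l==k]
    print(nm,cv2.minAreaRect(q[:,:2].astype(np.float32)),q[:,2].mean(),st[k],q.mean(0))
near=(u>190)&(u<400)&(v<165)
rect(m0&(Z>.058)&(Z<.072),'lid')
rect(near&(Z>.095)&(Z<.115),'lock')
rect(near&(Z>.122)&(Z<.145)&(u<310),'bar')
rect(near&(Z>.10)&(Z<.125)&(u>340),'tab')
E
```

```text
lid ((0.5181143879890442, 0.18340030312538147), (0.25709861516952515, 0.17480115592479706), 14.111993789672852) 0.06373076377184082 [  153     0   304   205 34208] [0.517  0.1787 0.0637]
lock ((0.49233102798461914, 0.1775888204574585), (0.1051321029663086, 0.0560685358941555), 14.557950019836426) 0.10055383689008851 [ 219   36  133  109 6460] [0.4911 0.1779 0.1006]
bar ((0.47555407881736755, 0.17427842319011688), (0.037867505103349686, 0.010105104185640812), 79.69217681884766) 0.13031689248767744 [261  71  15  52 639] [0.4752 0.1737 0.1303]
tab ((0.5620787739753723, 0.1957939714193344), (0.014366820454597473, 0.02398975007236004), 14.034911155700684) 0.10908615518249914 [354  38  27  36 641] [0.5606 0.1955 0.1091]
```

View pics/w1c.png

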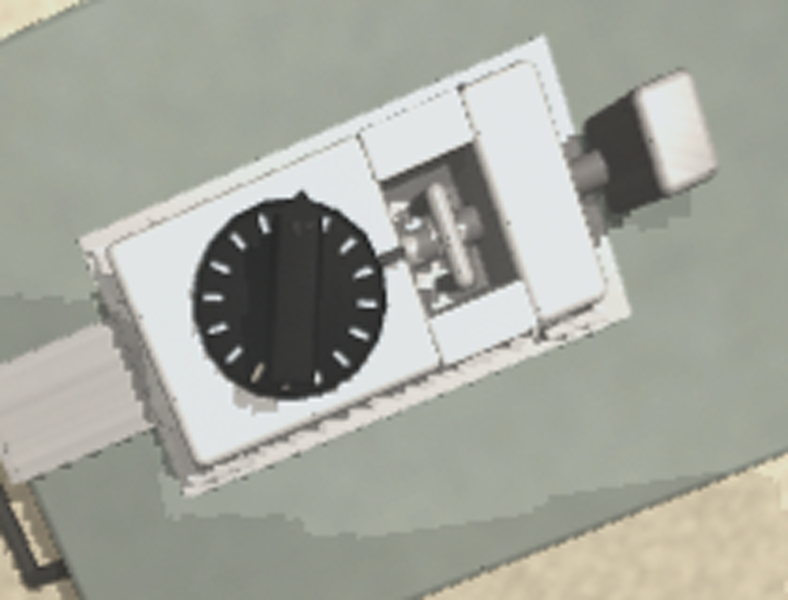

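Emit:
move_arm([
  {"hand": 60,"x": 0.78,"y": 0.13,"z": 0,"wx": 0,"wy": 0,"wz": 0},
  {"hand": 60,"x": 0.78,"y": 0.13,"z": 0,"wx": 0,"wy": 0,"wz": 0},
  {"hand": 60,"x": 0.78,"y": 0.13,"z": 0.3,"wx": 0,"wy": 0,"wz": 0},
  {"hand": 60,"x": 0.7,"y": 0.13,"z": 0.7,"wx": 0,"wy": 0,"wz": 0},
  {"hand": 60,"x": 0,"y": 0,"z": 0.5,"wx": 0,"wy": 0,"wz": 0},
  {"hand": 60,"x": 0,"y": 0,"z": 0,"wx": 0,"wy": 0,"wz": 0},
  {"hand": 60,"x": 0,"y": 0,"z": 0,"wx": 0,"wy": 0,"wz": 0},
  {"hand": 60,"x": 0,"y": 0,"z": 0,"wx": 0,"wy": 0,"wz": 0},
])

```text
time_s: 3.95
position: [0.4729, 0.1732, 0.1623]
tcp_rot: [[0.141, 0.99, 0.001], [0.99, -0.141, 0.0], [0.0, 0.001, -1.0]]
force: [0.6, 0.9, -0.1]
opening: 0.69
```

Emit:
move_arm([
  {"hand": 50,"x": -0.01,"y": 0.085,"z": 0.7,"wx": 0,"wy": 0,"wz": 0},
  {"hand": 50,"x": 0,"y": 0,"z": 0.7,"wx": 0,"wy": 0,"wz": 0},
  {"hand": 50,"x": 0,"y": 0,"z": 0.4,"wx": 0,"wy": 0,"wz": 0},
  {"hand": 50,"x": 0,"y": 0,"z": 0.25,"wx": 0,"wy": 0,"wz": 0},
  {"hand": 50,"x": 0,"y": 0,"z": 0,"wx": 0,"wy": 0,"wz": 0},
  {"hand": 50,"x": 0,"y": 0,"z": 0,"wx": 0,"wy": 0,"wz": 0},
  {"hand": 50,"x": 0,"y": 0,"z": 0,"wx": 0,"wy": 0,"wz": 0},
])

```text
time_s: 4.65
position: [0.4755, 0.1725, 0.1111]
tcp_rot: [[0.141, 0.99, 0.001], [0.99, -0.141, 0.0], [0.0, 0.001, -1.0]]
force: [-0.3, -0.2, 0.2]
opening: 0.571
```

```bash
python3 - <<'E'
from h import *
s=bot.read_state();print(s['position'],s['force'],s['moment'])
c=cap('scene','s2');a=cv2.imread('pics/s2.png')[140:315,180:380];cv2.imwrite('pics/s2c.png',cv2.resize(a,(680,595),interpolation=cv2.INTER_CUBIC))
E
```

```text
[0.4755 0.1725 0.1111] [-0.2958 -0.1678  0.2377] [-0.1098  0.0861 -0.0054]
```

View pics/s2c.png

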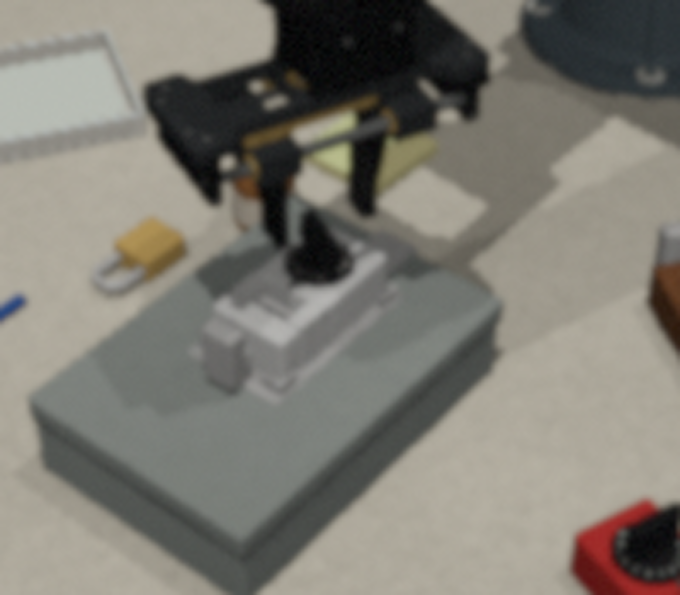

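The fingers straddle the dial bar, seen around (315,240) in the crop, with no contact. I close.

Emit:
move_arm([
  {"hand": 0,"x": 0,"y": 0,"z": 0,"wx": 0,"wy": 0,"wz": 0},
  {"hand": 0,"x": 0,"y": 0,"z": 0,"wx": 0,"wy": 0,"wz": 0},
  {"hand": 0,"x": 0,"y": 0,"z": 0,"wx": 0,"wy": 0,"wz": 0},
  {"hand": 0,"x": 0,"y": 0,"z": 0,"wx": 0,"wy": 0,"wz": 0},
  {"hand": 0,"x": 0,"y": 0,"z": 0,"wx": 0,"wy": 0,"wz": 0},
  {"hand": 0,"x": 0,"y": 0,"z": 0,"wx": 0,"wy": 0,"wz": 0},
  {"hand": 0,"x": 0,"y": 0,"z": 0,"wx": 0,"wy": 0,"wz": 0},
  {"hand": 0,"x": 0,"y": 0,"z": 0,"wx": 0,"wy": 0,"wz": 0},
])

```text
time_s: 5.5
position: [0.4749, 0.1724, 0.1104]
tcp_rot: [[0.141, 0.99, -0.0], [0.99, -0.141, -0.0], [-0.0, -0.0, -1.0]]
force: [-0.0, -0.5, -0.3]
opening: 0.014
```

```bash
python3 - <<'E'
from h import *
s=bot.read_state();print(s['position'],s['force'],s['moment'],s['opening']*87)
E
```

```text
[0.4749 0.1724 0.1104] [-0.0291 -0.464  -0.3029] [-0.0372  0.0557  0.038 ] 1.2076503896352873
```

```bash
python3 - <<'E'
from h import *
c=cap('scene','s3');a=cv2.imread('pics/s3.png')[140:315,180:380];cv2.imwrite('pics/s3c.png',cv2.resize(a,(680,595),interpolation=cv2.INTER_CUBIC))
c=cap('wrist','w3')
E
```

```text
(no output)
```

View pics/s3c.png

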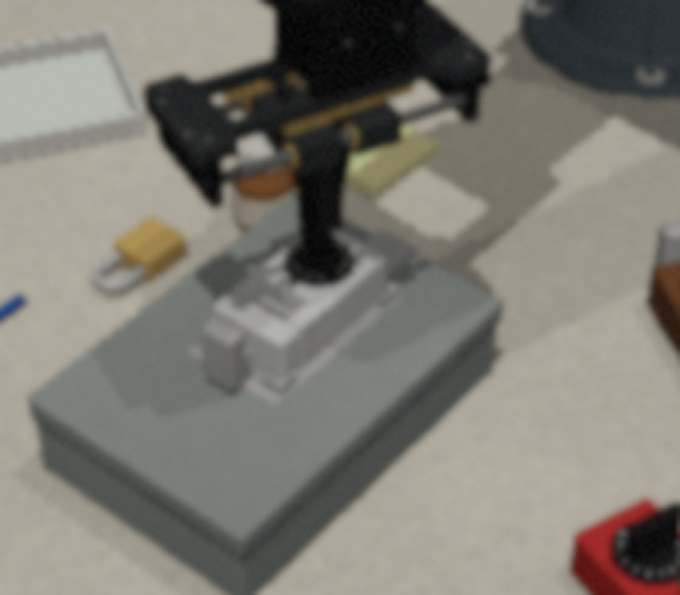

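View pics/w3.png

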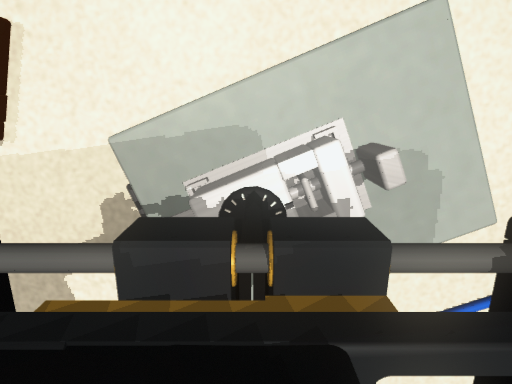

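```bash
python3 - <<'E'
from h import *
a=cv2.imread('pics/w3.png')[170:330,150:360];cv2.imwrite('pics/w3c.png',cv2.resize(a,(788,600),interpolation=cv2.INTER_CUBIC))
c=dict(np.load('w3.npz'));P=pts(c)
for v in [215,220,226,235,250,275,290]: print(v,[(u,(P[v,u]*1000).round(0).tolist()) for u in (215,236,243,252,260,268)])
a=cv2.imread('pics/s3.png')[195:230,255:295];cv2.imwrite('pics/s3d.png',cv2.resize(a,(640,560),interpolation=cv2.INTER_CUBIC))
E
```

```text
215 [(215, [452.0, 179.0, 99.0]), (236, [466.0, 179.0, 104.0]), (243, [470.0, 178.0, 104.0]), (252, [477.0, 186.0, 131.0]), (260, [482.0, 185.0, 130.0]), (268, [486.0, 176.0, 104.0])]
220 [(215, [471.0, 213.0, 211.0]), (236, [469.0, 186.0, 135.0]), (243, [470.0, 175.0, 105.0]), (252, [477.0, 183.0, 131.0]), (260, [481.0, 182.0, 130.0]), (268, [486.0, 183.0, 134.0])]
226 [(215, [471.0, 212.0, 215.0]), (236, [469.0, 185.0, 143.0]), (243, [472.0, 184.0, 139.0]), (252, [476.0, 180.0, 131.0]), (260, [481.0, 182.0, 140.0]), (268, [485.0, 183.0, 142.0])]
235 [(215, [472.0, 212.0, 222.0]), (236, [476.0, 208.0, 213.0]), (243, [472.0, 183.0, 151.0]), (252, [476.0, 174.0, 130.0]), (260, [481.0, 182.0, 152.0]), (268, [485.0, 209.0, 218.0])]
250 [(215, [472.0, 210.0, 226.0]), (236, [476.0, 206.0, 218.0]), (243, [478.0, 206.0, 218.0]), (252, [480.0, 206.0, 220.0]), (260, [482.0, 205.0, 219.0]), (268, [484.0, 205.0, 218.0])]
275 [(215, [471.0, 204.0, 226.0]), (236, [474.0, 197.0, 215.0]), (243, [472.0, 178.0, 181.0]), (252, [467.0, 114.0, 65.0]), (260, [479.0, 178.0, 182.0]), (268, [483.0, 199.0, 220.0])]
290 [(215, [470.0, 200.0, 226.0]), (236, [471.0, 184.0, 200.0]), (243, [472.0, 172.0, 181.0]), (252, [465.0, 99.0, 63.0]), (260, [478.0, 170.0, 181.0]), (268, [482.0, 185.0, 206.0])]
```

View pics/w3c.png

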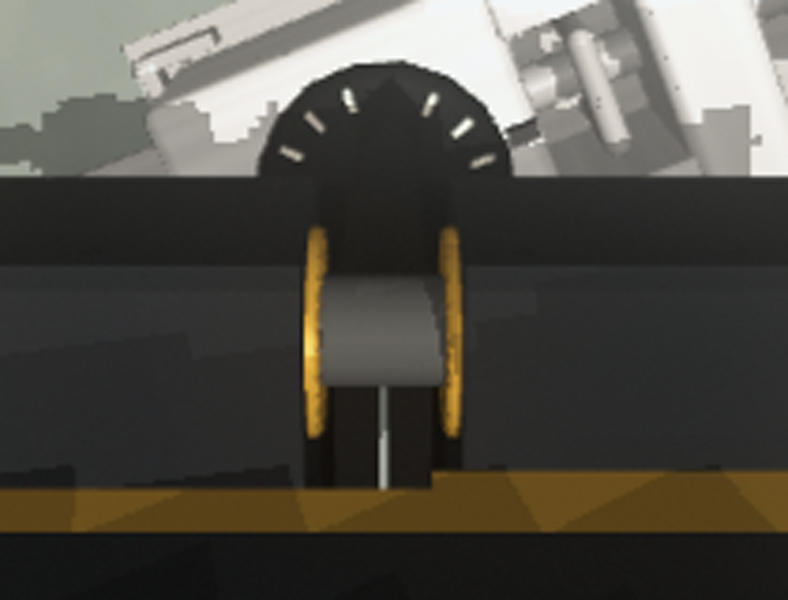

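View pics/s3d.png

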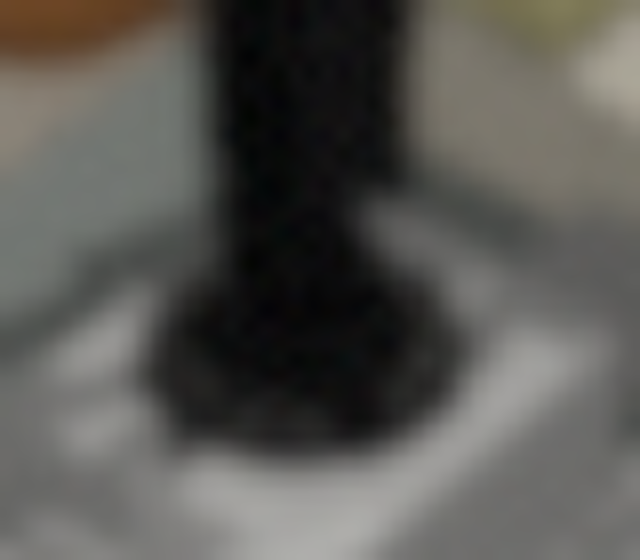

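The view shows the bar top seated in the slot between the fingers, although the opening reads only 1 mm. I make a small turn to see whether the dial follows.

Emit:
move_arm([
  {"hand": 0,"x": 0,"y": 0,"z": 0,"wx": 0,"wy": 0,"wz": 5},
  {"hand": 0,"x": 0,"y": 0,"z": 0,"wx": 0,"wy": 0,"wz": 5},
  {"hand": 0,"x": 0,"y": 0,"z": 0,"wx": 0,"wy": 0,"wz": 5},
  {"hand": 0,"x": 0,"y": 0,"z": 0,"wx": 0,"wy": 0,"wz": 5},
  {"hand": 0,"x": 0,"y": 0,"z": 0,"wx": 0,"wy": 0,"wz": 0},
])

```text
time_s: 6.1
position: [0.4749, 0.1724, 0.1104]
tcp_rot: [[0.471, 0.882, 0.0], [0.882, -0.471, -0.0], [0.0, 0.0, -1.0]]
force: [-0.2, -0.0, -0.8]
opening: 0.003
```

```bash
python3 - <<'E'
from h import *
s=bot.read_state();print(s['position'],s['force'],s['moment'],s['opening']*87)
cap('wrist','w4')
a=cv2.imread('pics/w4.png')[150:330,150:390];cv2.imwrite('pics/w4c.png',cv2.resize(a,(780,585),interpolation=cv2.INTER_CUBIC))
E
```

```text
[0.4749 0.1724 0.1104] [-0.1786 -0.0039 -0.8353] [-0.1321  0.1365  0.0408] 0.2791497260340488
```

View pics/w4c.png

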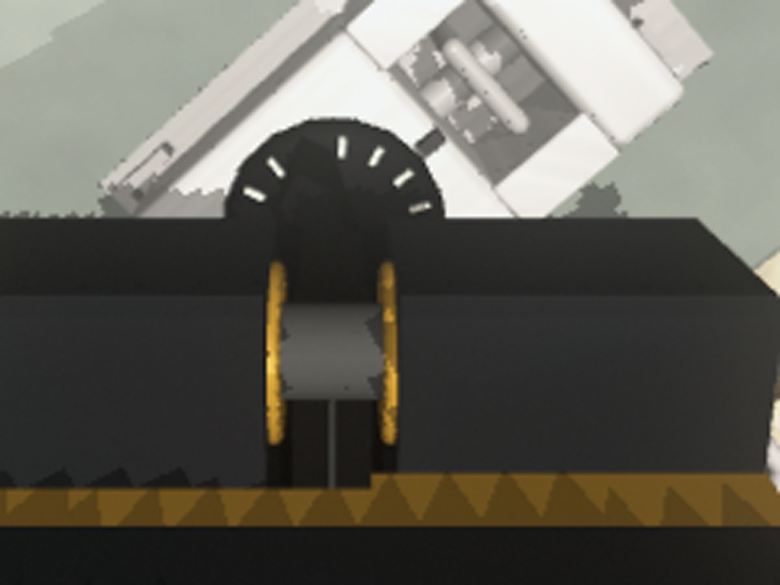

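```bash
python3 - <<'E'
from h import *
c=dict(np.load('s2.npz'));Ti=np.linalg.inv(c['pose'])
def pr(p):
    q=Ti[:3,:3]@p+Ti[:3,3];return (q[:2]/q[2]*c['fx']+[c['cx'],c['cy']])
T=np.array([.4755,.1725,.1111]);Y=np.array([.99,-.141,0])
for z in (.111,.12,.13,.14):
    print(z,[pr(np.array([*(T+s*.032*Y)[:2],z])).round(1).tolist() for s in (1,-1)])
P=pts(c)
for v in (200,205,209,211,213,215): print(v,[(u,(P[v,u]*1000).round(0).tolist()) for u in (258,261,264)])
for v in (195,199,201,203,205): print(v,[(u,(P[v,u]*1000).round(0).tolist()) for u in (285,288,291)])
E
```

```text
0.111 [[259.6, 219.6], [286.4, 209.9]]
0.12 [[259.5, 216.3], [286.5, 206.7]]
0.13 [[259.4, 212.6], [286.5, 203.0]]
0.14 [[259.3, 208.8], [286.6, 199.3]]
200 [(258, [510.0, 169.0, 165.0]), (261, [508.0, 176.0, 168.0]), (264, [430.0, 76.0, 66.0])]
205 [(258, [508.0, 164.0, 148.0]), (261, [509.0, 177.0, 157.0]), (264, [501.0, 177.0, 153.0])]
209 [(258, [507.0, 163.0, 136.0]), (261, [509.0, 177.0, 146.0]), (264, [502.0, 177.0, 143.0])]
211 [(258, [464.0, 99.0, 66.0]), (261, [509.0, 176.0, 141.0]), (264, [502.0, 177.0, 138.0])]
213 [(258, [468.0, 105.0, 66.0]), (261, [463.0, 109.0, 66.0]), (264, [485.0, 153.0, 107.0])]
215 [(258, [473.0, 112.0, 67.0]), (261, [490.0, 148.0, 101.0]), (264, [489.0, 159.0, 108.0])]
195 [(285, [450.0, 179.0, 156.0]), (288, [447.0, 185.0, 158.0]), (291, [319.0, 37.0, 4.0])]
199 [(285, [449.0, 179.0, 144.0]), (288, [447.0, 185.0, 147.0]), (291, [328.0, 49.0, 3.0])]
201 [(285, [452.0, 182.0, 142.0]), (288, [448.0, 187.0, 144.0]), (291, [331.0, 53.0, 0.0])]
203 [(285, [349.0, 51.0, 1.0]), (288, [344.0, 57.0, 2.0]), (291, [338.0, 61.0, 2.0])]
205 [(285, [353.0, 56.0, -1.0]), (288, [351.0, 65.0, 5.0]), (291, [341.0, 66.0, 0.0])]
```

The dial did not follow. The depth points put the finger tips at z ≈ 0.132, about 20 mm behind the stated TCP, so the fingers closed just above the bar. I open, turn back, go lower in small steps and look.

Emit:
move_arm([
  {"hand": 40,"x": 0,"y": 0,"z": 0,"wx": 0,"wy": 0,"wz": -5},
  {"hand": 40,"x": 0,"y": 0,"z": 0,"wx": 0,"wy": 0,"wz": -5},
  {"hand": 40,"x": 0,"y": 0,"z": 0,"wx": 0,"wy": 0,"wz": -5},
  {"hand": 40,"x": 0,"y": 0,"z": 0,"wx": 0,"wy": 0,"wz": -5},
  {"hand": 40,"x": 0,"y": 0,"z": 0,"wx": 0,"wy": 0,"wz": 0},
  {"hand": 40,"x": 0,"y": 0,"z": 0,"wx": 0,"wy": 0,"wz": 0},
  {"hand": 40,"x": 0,"y": 0,"z": 0.2,"wx": 0,"wy": 0,"wz": 0},
  {"hand": 40,"x": 0,"y": 0,"z": 0.2,"wx": 0,"wy": 0,"wz": 0},
  {"hand": 40,"x": 0,"y": 0,"z": 0.1,"wx": 0,"wy": 0,"wz": 0},
  {"hand": 40,"x": 0,"y": 0,"z": 0,"wx": 0,"wy": 0,"wz": 0},
])

```text
time_s: 7.15
position: [0.4744, 0.1723, 0.0972]
tcp_rot: [[0.141, 0.99, -0.001], [0.99, -0.141, -0.0], [-0.0, -0.001, -1.0]]
force: [0.9, -0.5, 0.0]
opening: 0.457
```

```bash
python3 - <<'E'
from h import *
s=bot.read_state();print(s['position'],s['force'],s['moment'],s['opening']*87)
cap('scene','s5')
a=cv2.imread('pics/s5.png')[170:250,230:330];cv2.imwrite('pics/s5c.png',cv2.resize(a,(750,600),interpolation=cv2.INTER_CUBIC))
cap('wrist','w5')
E
```

```text
[0.4744 0.1723 0.0972] [ 0.8799 -0.4672  0.0175] [-0.0705  0.0457 -0.0002] 39.7780601929173
```

View pics/s5c.png

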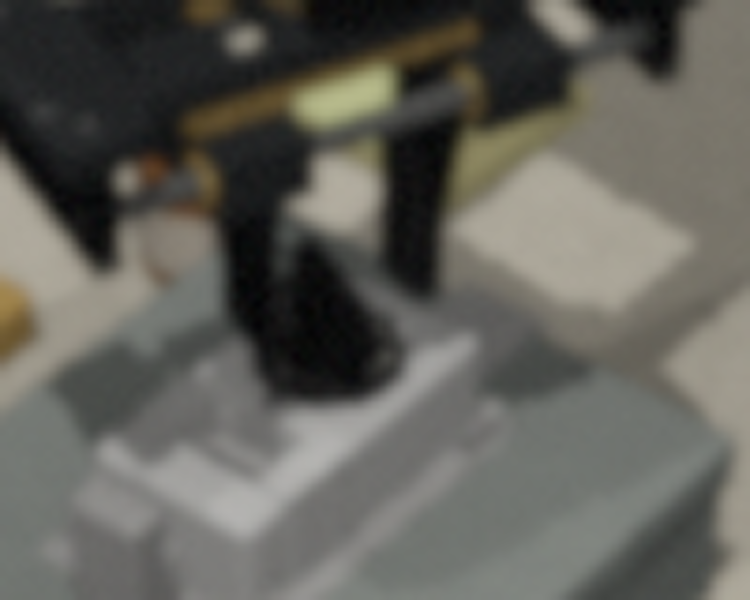

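View pics/w5.png

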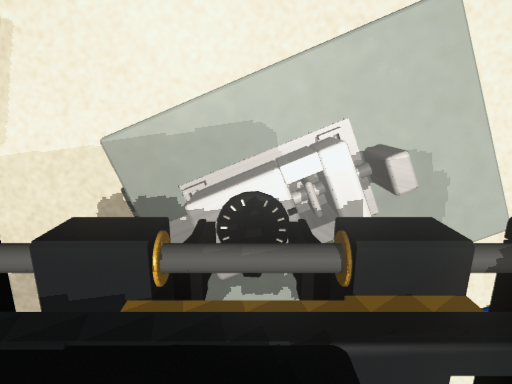

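The tips straddle the bar and are still clear of the disc. I go 5 mm lower and close.

Emit:
move_arm([
  {"hand": 40,"x": 0,"y": 0,"z": 0.2,"wx": 0,"wy": 0,"wz": 0},
  {"hand": 0,"x": 0,"y": 0,"z": 0,"wx": 0,"wy": 0,"wz": 0},
  {"hand": 0,"x": 0,"y": 0,"z": 0,"wx": 0,"wy": 0,"wz": 0},
  {"hand": 0,"x": 0,"y": 0,"z": 0,"wx": 0,"wy": 0,"wz": 0},
  {"hand": 0,"x": 0,"y": 0,"z": 0,"wx": 0,"wy": 0,"wz": 0},
  {"hand": 0,"x": 0,"y": 0,"z": 0,"wx": 0,"wy": 0,"wz": 0},
  {"hand": 0,"x": 0,"y": 0,"z": 0,"wx": 0,"wy": 0,"wz": 0},
  {"hand": 0,"x": 0,"y": 0,"z": 0,"wx": 0,"wy": 0,"wz": 0},
])

```text
time_s: 8.05
position: [0.4753, 0.1724, 0.093]
tcp_rot: [[0.141, 0.99, 0.001], [0.99, -0.141, 0.0], [0.0, 0.001, -1.0]]
force: [0.3, 0.5, 0.3]
opening: 0.111
```

```bash
python3 - <<'E'
from h import *
s=bot.read_state();print(s['position'],s['force'],s['moment'],s['opening']*87)
E
```

```text
[0.4753 0.1724 0.093 ] [0.3202 0.489  0.3122] [-0.0681 -0.0397  0.0483] 9.63505447959007
```

Gripped at 9.6 mm, which is the bar's width. I turn clockwise one notch (22.5°) at a time, reading the moment.

Emit:
move_arm([
  {"hand": 0,"x": 0,"y": 0,"z": 0,"wx": 0,"wy": 0,"wz": 5.6},
  {"hand": 0,"x": 0,"y": 0,"z": 0,"wx": 0,"wy": 0,"wz": 5.6},
])

```text
time_s: 8.25
position: [0.4751, 0.1725, 0.093]
tcp_rot: [[0.334, 0.943, 0.0], [0.943, -0.334, 0.0], [0.0, 0.0, -1.0]]
force: [1.4, -0.2, 0.3]
opening: 0.11
```

```bash
python3 -c "
from h import *
s=bot.read_state();print(s['position'],s['force'],s['moment'],s['opening']*87)"
```

```text
[0.4751 0.1725 0.093 ] [ 1.3853 -0.2094  0.2911] [-0.0224 -0.0025  0.0418] 9.580910052291665
```

Emit:
move_arm([
  {"hand": 0,"x": 0,"y": 0,"z": 0,"wx": 0,"wy": 0,"wz": 5.6},
  {"hand": 0,"x": 0,"y": 0,"z": 0,"wx": 0,"wy": 0,"wz": 5.7},
  {"hand": 0,"x": 0,"y": 0,"z": 0,"wx": 0,"wy": 0,"wz": 0},
])

```text
time_s: 8.55
position: [0.4751, 0.1724, 0.093]
tcp_rot: [[0.509, 0.861, 0.0], [0.861, -0.509, 0.0], [0.0, 0.0, -1.0]]
force: [0.2, -0.3, -0.1]
opening: 0.108
```

```bash
python3 - <<'E'
from h import *
s=bot.read_state();print(s['position'],s['tcp_rot'][:2,0],s['force'],s['moment'],s['opening']*87)
cap('wrist','w6')
a=cv2.imread('pics/w6.png')[130:310,150:390];cv2.imwrite('pics/w6c.png',cv2.resize(a,(780,585),interpolation=cv2.INTER_CUBIC))
E
```

```text
[0.4751 0.1724 0.093 ] [0.509  0.8608] [ 0.2236 -0.2707 -0.1046] [-0.1739  0.011  -0.04  ] 9.374409345533255
```

View pics/w6c.png

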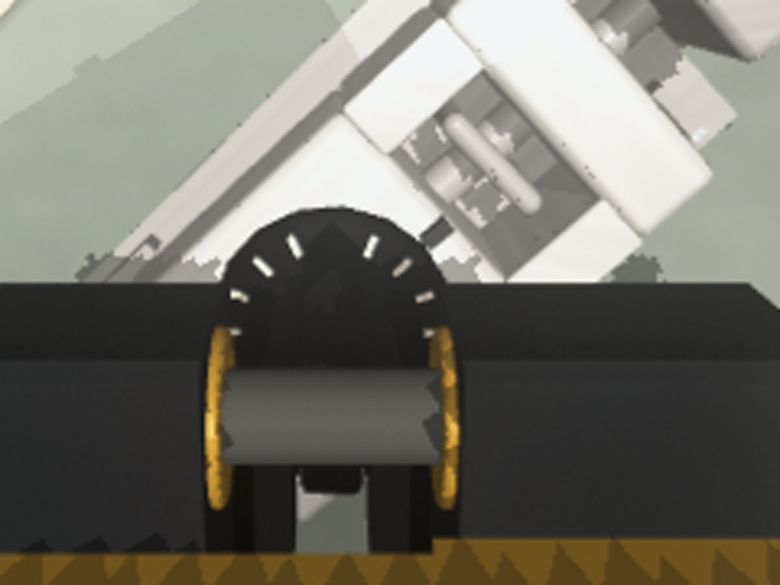

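The dial follows with one notch gone. The nose is at the top of the disc, and 45° remain to the rib at (437,232).

Emit:
move_arm([
  {"hand": 0,"x": 0,"y": 0,"z": 0,"wx": 0,"wy": 0,"wz": 5.6},
  {"hand": 0,"x": 0,"y": 0,"z": 0,"wx": 0,"wy": 0,"wz": 5.6},
  {"hand": 0,"x": 0,"y": 0,"z": 0,"wx": 0,"wy": 0,"wz": 5.6},
  {"hand": 0,"x": 0,"y": 0,"z": 0,"wx": 0,"wy": 0,"wz": 5.7},
  {"hand": 0,"x": 0,"y": 0,"z": 0,"wx": 0,"wy": 0,"wz": 0},
])

```text
time_s: 9.1
position: [0.4752, 0.1723, 0.093]
tcp_rot: [[0.799, 0.602, 0.001], [0.602, -0.799, -0.0], [0.0, 0.0, -1.0]]
force: [1.0, -1.2, 1.0]
opening: 0.111
```

Emit:
move_arm([
  {"hand": 0,"x": 0,"y": 0,"z": 0,"wx": 0,"wy": 0,"wz": 5.6},
  {"hand": 0,"x": 0,"y": 0,"z": 0,"wx": 0,"wy": 0,"wz": 5.6},
  {"hand": 0,"x": 0,"y": 0,"z": 0,"wx": 0,"wy": 0,"wz": 5.6},
  {"hand": 0,"x": 0,"y": 0,"z": 0,"wx": 0,"wy": 0,"wz": 5.7},
  {"hand": 0,"x": 0,"y": 0,"z": 0,"wx": 0,"wy": 0,"wz": 0},
  {"hand": 0,"x": 0,"y": 0,"z": 0,"wx": 0,"wy": 0,"wz": 0},
])

```text
time_s: 9.7
position: [0.4752, 0.1723, 0.093]
tcp_rot: [[0.968, 0.253, 0.001], [0.253, -0.968, -0.0], [0.0, 0.0, -1.0]]
force: [1.4, -1.1, 0.6]
opening: 0.113
```

```bash
python3 - <<'E'
from h import *
s=bot.read_state();print(s['position'],s['tcp_rot'][:2,0],s['joint_positions'],s['force'],s['moment'],s['opening']*87)
cap('wrist','w7')
a=cv2.imread('pics/w7.png')[80:310,100:400];cv2.imwrite('pics/w7c.png',cv2.resize(a,(780,598),interpolation=cv2.INTER_CUBIC))
E
```

```text
[0.4752 0.1723 0.093 ] [0.9676 0.2525] [  7.2533  30.5335 104.7965  -0.0168  44.6401  82.6376] [ 1.3775 -1.0838  0.6377] [-0.231   0.0207 -0.0784] 9.828535189856778
```

View pics/w7c.png

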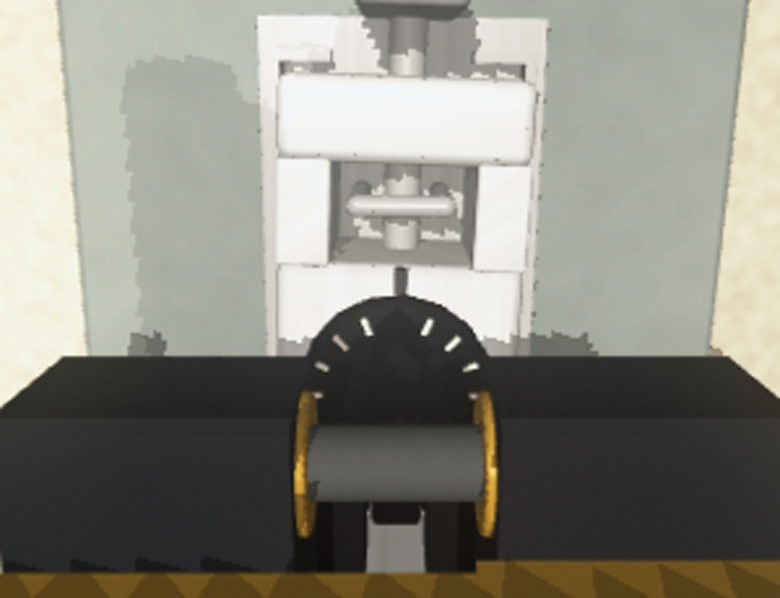

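The nose is on the rib: both centred at column 400 in the crop. I release, rise, view, and move 90 mm along +x above the tab.

Emit:
move_arm([
  {"hand": 50,"x": 0,"y": 0,"z": 0,"wx": 0,"wy": 0,"wz": 0},
  {"hand": 50,"x": 0,"y": 0,"z": 0,"wx": 0,"wy": 0,"wz": 0},
  {"hand": 50,"x": 0,"y": 0,"z": 0,"wx": 0,"wy": 0,"wz": 0},
  {"hand": 50,"x": 0,"y": 0,"z": 0,"wx": 0,"wy": 0,"wz": 0},
  {"hand": 50,"x": 0,"y": 0,"z": -0.6,"wx": 0,"wy": 0,"wz": 0},
  {"hand": 50,"x": 0,"y": 0,"z": -0.6,"wx": 0,"wy": 0,"wz": 0},
  {"hand": 50,"x": 0,"y": 0,"z": -0.6,"wx": 0,"wy": 0,"wz": 0},
  {"hand": 50,"x": -0.8,"y": 0,"z": 0,"wx": 0,"wy": 0,"wz": 0},
  {"hand": 50,"x": -0.8,"y": 0,"z": 0,"wx": 0,"wy": 0,"wz": 0},
  {"hand": 50,"x": 0,"y": 0,"z": 0,"wx": 0,"wy": 0,"wz": 0},
  {"hand": 50,"x": 0,"y": 0,"z": 0,"wx": 0,"wy": 0,"wz": 0},
])

```text
time_s: 10.85
position: [0.4368, 0.1626, 0.1381]
tcp_rot: [[0.969, 0.249, 0.001], [0.249, -0.969, 0.0], [0.001, 0.0, -1.0]]
force: [1.0, -0.3, 0.5]
opening: 0.575
```

```bash
cat > meas.py <<'E'
from h import *
import sys
def meas(name):
    s=bot.read_state();c=cap('wrist',name);P=pts(c);Z=P[...,2];v,u=np.mgrid[:384,:512];near=(v<215)
    a=np.deg2rad(14.4);R=np.array([[np.cos(a),-np.sin(a)],[np.sin(a),np.cos(a)]]);q=(P[...,:2]-[.4945,.178])@R
    print('tcp',s['position'],'open',s['opening']*87,'f',s['force'])
    for nm,m in [('top',near&(Z>.096)&(Z<.103)&(abs(q[...,0])<.062)&(abs(q[...,1])<.04)),('bar',near&(Z>.122)&(Z<.14)&(abs(q[...,0]+.02)<.03)&(abs(q[...,1])<.03)),('tab',near&(Z>.104)&(Z<.12)&(q[...,0]>.056)&(q[...,0]<.125)&(abs(q[...,1])<.03))]:
        if m.sum()<30: print(nm,'few',m.sum());continue
        n,l,st,ce=cv2.connectedComponentsWithStats(m.astype(np.uint8));k=1+np.argmax(st[1:,4])
        x=P[l==k];r=cv2.minAreaRect(x[:,:2].astype(np.float32));print(nm,st[k,4],np.round(r[0],4),np.round(r[1],4),round(r[2],2),'z',x[:,2].mean().round(4),'lockfr',((np.array(r[0])-[.4945,.178])@R).round(4))
if __name__=='__main__': meas(sys.argv[1])
E
python3 meas.py w8
```

```text
tcp [0.4368 0.1626 0.1381] open 50.04642628645701 f [ 0.9684 -0.2925  0.5307]
top 7461 [0.4919 0.1771] [0.105 0.056] 12.59 z 0.0995 lockfr [-0.0028 -0.0002]
bar 940 [0.4762 0.1735] [0.0388 0.01  ] 12.52 z 0.1304 lockfr [-0.0188  0.0002]
tab 905 [0.5612 0.1924] [0.0121 0.0237] 14.57 z 0.11 lockfr [ 0.0682 -0.0026]
```

View pics/w8.png

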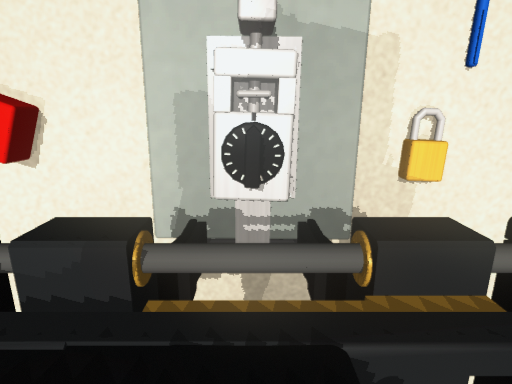

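Dial bar (12.5°) and lock (12.6°) line up, with the nose at the rib. Now I go over the tab at about (0.5625, 0.193).

Emit:
move_arm([
  {"hand": 50,"x": 0,"y": 0,"z": 0,"wx": 0,"wy": 0,"wz": 1.2},
  {"hand": 50,"x": 0.87,"y": 0,"z": 0,"wx": 0,"wy": 0,"wz": 0},
  {"hand": 50,"x": 0.87,"y": 0,"z": 0,"wx": 0,"wy": 0,"wz": 0},
  {"hand": 50,"x": 0.87,"y": 0,"z": 0,"wx": 0,"wy": 0,"wz": 0},
  {"hand": 50,"x": 0.87,"y": 0,"z": 0,"wx": 0,"wy": 0,"wz": 0},
  {"hand": 50,"x": 0.87,"y": 0,"z": 0,"wx": 0,"wy": 0,"wz": 0},
  {"hand": 50,"x": 0.82,"y": -0.03,"z": 0,"wx": 0,"wy": 0,"wz": 0},
  {"hand": 50,"x": 0,"y": 0,"z": 0.6,"wx": 0,"wy": 0,"wz": 0},
  {"hand": 50,"x": 0,"y": 0,"z": 0,"wx": 0,"wy": 0,"wz": 0},
  {"hand": 50,"x": 0,"y": 0,"z": 0,"wx": 0,"wy": 0,"wz": 0},
])

```text
time_s: 11.9
position: [0.5615, 0.1927, 0.1223]
tcp_rot: [[0.974, 0.228, -0.002], [0.228, -0.974, -0.0], [-0.002, -0.0, -1.0]]
force: [0.5, -0.3, -0.1]
opening: 0.576
```

Emit:
move_arm([
  {"hand": 50,"x": 0.04,"y": 0,"z": 0.6,"wx": 0,"wy": 0,"wz": 0},
  {"hand": 50,"x": 0,"y": 0,"z": 0.5,"wx": 0,"wy": 0,"wz": 0},
  {"hand": 50,"x": 0,"y": 0,"z": 0.4,"wx": 0,"wy": 0,"wz": 0},
  {"hand": 50,"x": 0,"y": 0,"z": 0.3,"wx": 0,"wy": 0,"wz": 0},
  {"hand": 50,"x": 0,"y": 0,"z": 0.3,"wx": 0,"wy": 0,"wz": 0},
  {"hand": 50,"x": 0,"y": 0,"z": 0,"wx": 0,"wy": 0,"wz": 0},
  {"hand": 0,"x": 0,"y": 0,"z": 0,"wx": 0,"wy": 0,"wz": 0},
  {"hand": 0,"x": 0,"y": 0,"z": 0,"wx": 0,"wy": 0,"wz": 0},
  {"hand": 0,"x": 0,"y": 0,"z": 0,"wx": 0,"wy": 0,"wz": 0},
  {"hand": 0,"x": 0,"y": 0,"z": 0,"wx": 0,"wy": 0,"wz": 0},
  {"hand": 0,"x": 0,"y": 0,"z": 0,"wx": 0,"wy": 0,"wz": 0},
  {"hand": 0,"x": 0,"y": 0,"z": 0,"wx": 0,"wy": 0,"wz": 0},
])

```text
time_s: 13.1
position: [0.5632, 0.1929, 0.0708]
tcp_rot: [[0.974, 0.229, 0.001], [0.229, -0.974, -0.0], [0.001, 0.0, -1.0]]
force: [0.3, -1.5, 1.1]
opening: 0.272
```

```bash
python3 - <<'E'
from h import *
s=bot.read_state();print(s['position'],s['force'],s['moment'],s['opening']*87)
cap('scene','s9')
a=cv2.imread('pics/s9.png')[150:290,180:360];cv2.imwrite('pics/s9c.png',cv2.resize(a,(770,599),interpolation=cv2.INTER_CUBIC))
E
```

```text
[0.5632 0.1929 0.0708] [ 0.3363 -1.5076  1.142 ] [-0.197   0.1045  0.0061] 23.640291997370515
```

View pics/s9c.png

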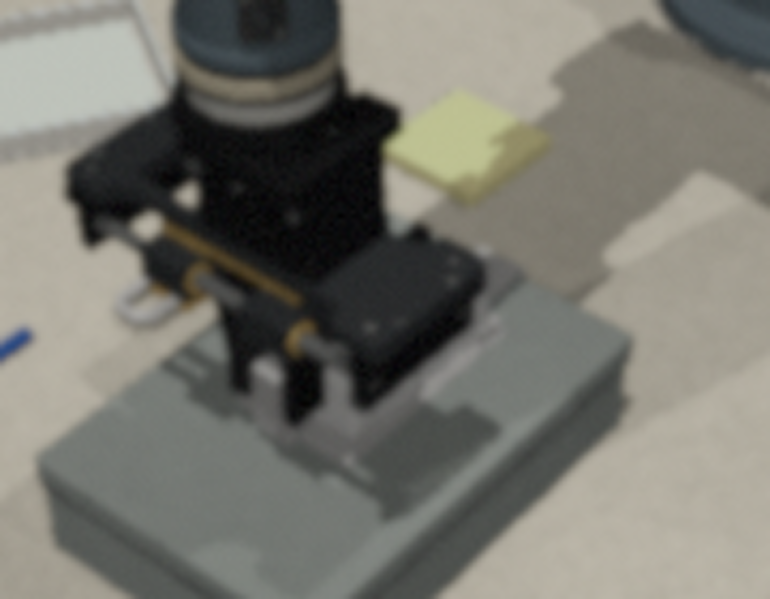

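The tab is gripped (23.6 mm, clear of the dial). I pull along +x.

Emit:
move_arm([
  {"hand": 0,"x": 0.1,"y": 0,"z": 0,"wx": 0,"wy": 0,"wz": 0},
  {"hand": 0,"x": 0.1,"y": 0,"z": 0,"wx": 0,"wy": 0,"wz": 0},
  {"hand": 0,"x": 0,"y": 0,"z": 0,"wx": 0,"wy": 0,"wz": 0},
])

```text
time_s: 13.45
position: [0.5675, 0.1939, 0.0706]
tcp_rot: [[0.973, 0.229, -0.001], [0.229, -0.973, -0.0], [-0.001, 0.0, -1.0]]
force: [-1.8, -1.4, 5.1]
opening: 0.273
```

Emit:
move_arm([
  {"hand": 0,"x": 0.2,"y": 0,"z": 0,"wx": 0,"wy": 0,"wz": 0},
  {"hand": 0,"x": 0.2,"y": 0,"z": 0,"wx": 0,"wy": 0,"wz": 0},
  {"hand": 0,"x": 0.2,"y": 0,"z": 0,"wx": 0,"wy": 0,"wz": 0},
  {"hand": 0,"x": 0.2,"y": 0,"z": 0,"wx": 0,"wy": 0,"wz": 0},
  {"hand": 0,"x": 0.2,"y": 0,"z": 0,"wx": 0,"wy": 0,"wz": 0},
  {"hand": 0,"x": 0.15,"y": 0,"z": 0,"wx": 0,"wy": 0,"wz": 0},
  {"hand": 0,"x": 0,"y": 0,"z": 0,"wx": 0,"wy": 0,"wz": 0},
])

```text
time_s: 14.15
position: [0.5968, 0.2009, 0.0704]
tcp_rot: [[0.974, 0.229, 0.002], [0.229, -0.974, 0.0], [0.002, 0.0, -1.0]]
force: [-2.4, -2.1, 3.0]
opening: 0.274
```

Emit:
move_arm([
  {"hand": 0,"x": 0.06,"y": 0,"z": 0,"wx": 0,"wy": 0,"wz": 0},
  {"hand": 0,"x": 0.06,"y": 0,"z": 0,"wx": 0,"wy": 0,"wz": 0},
  {"hand": 0,"x": 0,"y": 0,"z": 0,"wx": 0,"wy": 0,"wz": 0},
])

```text
time_s: 14.45
position: [0.5986, 0.2013, 0.0703]
tcp_rot: [[0.974, 0.229, -0.0], [0.229, -0.974, -0.0], [-0.0, 0.0, -1.0]]
force: [-1.8, -2.8, 4.1]
opening: 0.273
```

Emit:
move_arm([
  {"hand": 0,"x": 0.06,"y": 0,"z": 0,"wx": 0,"wy": 0,"wz": 0},
  {"hand": 0,"x": 0,"y": 0,"z": 0,"wx": 0,"wy": 0,"wz": 0},
])

```text
time_s: 14.65
position: [0.599, 0.2016, 0.07]
tcp_rot: [[0.974, 0.229, -0.002], [0.229, -0.974, -0.0], [-0.002, -0.0, -1.0]]
force: [-3.9, -2.1, 3.3]
opening: 0.269
```

Emit:
move_arm([
  {"hand": 0,"x": 0.1,"y": 0,"z": 0,"wx": 0,"wy": 0,"wz": 0},
  {"hand": 0,"x": 0,"y": 0,"z": 0,"wx": 0,"wy": 0,"wz": 0},
])

```text
time_s: 14.85
position: [0.6014, 0.2025, 0.07]
tcp_rot: [[0.974, 0.228, -0.002], [0.228, -0.974, 0.0], [-0.002, -0.001, -1.0]]
force: [-4.9, -1.4, 2.8]
opening: 0.273
```

Emit:
move_arm([
  {"hand": 0,"x": 0.1,"y": 0,"z": 0,"wx": 0,"wy": 0,"wz": 0},
  {"hand": 0,"x": 0,"y": 0,"z": 0,"wx": 0,"wy": 0,"wz": 0},
])

```text
time_s: 15.05
position: [0.6017, 0.2028, 0.0694]
tcp_rot: [[0.973, 0.229, -0.007], [0.229, -0.973, -0.001], [-0.007, -0.001, -1.0]]
force: [-6.1, -2.8, 4.5]
opening: 0.273
```

The force is rising and motion has stopped at about 39.8 mm, which includes the lock's play in its guides. I release, rise, and measure from behind.

Emit:
move_arm([
  {"hand": 0,"x": 0.06,"y": 0,"z": 0,"wx": 0,"wy": 0,"wz": 0},
  {"hand": 0,"x": 0,"y": 0,"z": 0,"wx": 0,"wy": 0,"wz": 0},
])

```text
time_s: 15.25
position: [0.6018, 0.2029, 0.0691]
tcp_rot: [[0.973, 0.229, -0.01], [0.229, -0.973, -0.001], [-0.01, -0.001, -1.0]]
force: [-8.4, -2.0, 2.9]
opening: 0.27
```

Emit:
move_arm([
  {"hand": 60,"x": 0,"y": 0,"z": 0,"wx": 0,"wy": 0,"wz": 0},
  {"hand": 60,"x": 0,"y": 0,"z": 0,"wx": 0,"wy": 0,"wz": 0},
  {"hand": 60,"x": 0,"y": 0,"z": 0,"wx": 0,"wy": 0,"wz": 0},
  {"hand": 60,"x": 0,"y": 0,"z": 0,"wx": 0,"wy": 0,"wz": 0},
  {"hand": 80,"x": 0,"y": 0,"z": -0.8,"wx": 0,"wy": 0,"wz": 0},
  {"hand": 80,"x": 0,"y": 0,"z": -0.8,"wx": 0,"wy": 0,"wz": 0},
  {"hand": 80,"x": 0,"y": 0,"z": -0.9,"wx": 0,"wy": 0,"wz": 0},
  {"hand": 80,"x": 0,"y": 0,"z": -0.9,"wx": 0,"wy": 0,"wz": 0},
  {"hand": 80,"x": -1,"y": 0,"z": 0,"wx": 0,"wy": 0,"wz": 0},
  {"hand": 80,"x": -1,"y": 0,"z": 0,"wx": 0,"wy": 0,"wz": 0},
  {"hand": 80,"x": -1,"y": 0,"z": 0,"wx": 0,"wy": 0,"wz": 0},
  {"hand": 80,"x": -1,"y": 0,"z": 0,"wx": 0,"wy": 0,"wz": 0},
  {"hand": 80,"x": -1,"y": 0,"z": 0,"wx": 0,"wy": 0,"wz": 0},
  {"hand": 80,"x": -1,"y": 0,"z": 0,"wx": 0,"wy": 0,"wz": 0},
  {"hand": 80,"x": -0.6,"y": 0,"z": 0,"wx": 0,"wy": 0,"wz": 0},
  {"hand": 80,"x": 0,"y": 0,"z": 0,"wx": 0,"wy": 0,"wz": 0},
  {"hand": 80,"x": 0,"y": 0,"z": 0,"wx": 0,"wy": 0,"wz": 0},
])

```text
time_s: 16.95
position: [0.4473, 0.1657, 0.1559]
tcp_rot: [[0.974, 0.228, 0.003], [0.228, -0.974, 0.001], [0.003, 0.0, -1.0]]
force: [-0.2, -0.6, -0.0]
opening: 0.916
```

```bash
python3 meas.py w10
```

```text
tcp [0.4473 0.1657 0.1559] open 79.65497147329796 f [-0.2098 -0.5615 -0.0444]
top 6233 [0.4949 0.1784] [0.1044 0.0561] 13.64 z 0.0995 lockfr [0.0005 0.0003]
bar 786 [0.4789 0.1747] [0.0388 0.0096] 13.35 z 0.1304 lockfr [-0.0159  0.0007]
tab few 0
```

View pics/w10.png

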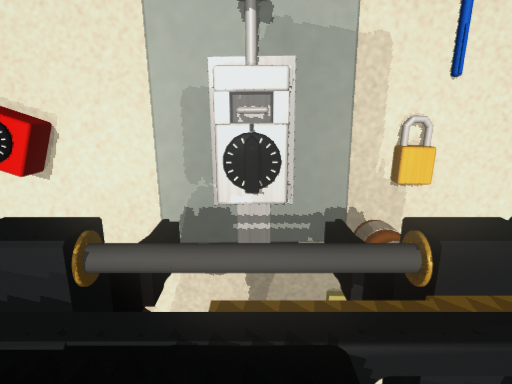

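The window now shows the staple alone, with no bar through it. The tab is off the top of the picture, the nose is at the rib, and the lock shifted about 3 mm to its guides, so the shackle is out about 36.5 mm. Next I grip the body.

Emit:
move_arm([
  {"hand": 82,"x": 0.8,"y": -0.02,"z": 0,"wx": 0,"wy": 0,"wz": 0},
  {"hand": 82,"x": 0.8,"y": -0.02,"z": 0,"wx": 0,"wy": 0,"wz": 0},
  {"hand": 82,"x": 0.79,"y": -0.02,"z": 0,"wx": 0,"wy": 0,"wz": 0},
  {"hand": 82,"x": 0,"y": 0,"z": 0.7,"wx": 0,"wy": 0,"wz": 0},
  {"hand": 82,"x": 0,"y": 0,"z": 0.7,"wx": 0,"wy": 0,"wz": 0},
  {"hand": 82,"x": 0,"y": 0,"z": 0.7,"wx": 0,"wy": 0,"wz": 0},
  {"hand": 82,"x": 0,"y": 0,"z": 0.6,"wx": 0,"wy": 0,"wz": 0},
  {"hand": 82,"x": 0,"y": 0,"z": 0,"wx": 0,"wy": 0,"wz": 0},
  {"hand": 82,"x": 0,"y": 0,"z": 0,"wx": 0,"wy": 0,"wz": 0},
])

```text
time_s: 17.9
position: [0.5047, 0.1807, 0.0878]
tcp_rot: [[0.974, 0.228, 0.001], [0.228, -0.974, 0.0], [0.001, 0.0, -1.0]]
force: [-0.8, -0.3, -0.5]
opening: 0.945
```

```bash
python3 - <<'E'
from h import *
s=bot.read_state();print(s['position'],s['force'],s['moment'],s['opening']*87)
cap('scene','s11')
a=cv2.imread('pics/s11.png')[150:290,180:360];cv2.imwrite('pics/s11c.png',cv2.resize(a,(770,599),interpolation=cv2.INTER_CUBIC))
E
```

```text
[0.5047 0.1807 0.0878] [-0.7939 -0.3384 -0.5113] [-0.0323  0.178   0.0407] 82.2560024282393
```

View pics/s11c.png

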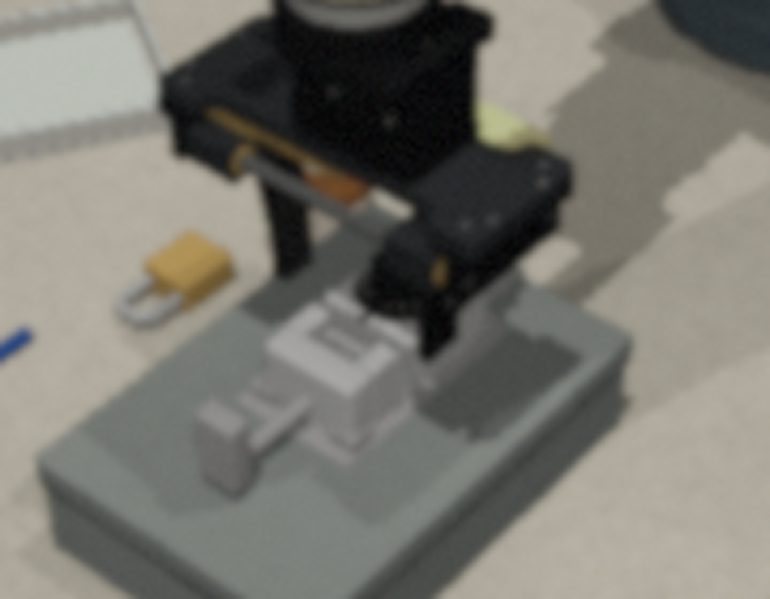

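The shackle is clearly out, and the fingers straddle the body. I go down the last 21 mm with force checks.

Emit:
move_arm([
  {"hand": 82,"x": 0.02,"y": 0,"z": 0.3,"wx": 0,"wy": 0,"wz": 0},
  {"hand": 82,"x": 0,"y": 0,"z": 0.25,"wx": 0,"wy": 0,"wz": 0},
  {"hand": 82,"x": 0,"y": 0,"z": 0.15,"wx": 0,"wy": 0,"wz": 0},
  {"hand": 82,"x": 0,"y": 0,"z": 0.1,"wx": 0,"wy": 0,"wz": 0},
  {"hand": 82,"x": 0,"y": 0,"z": 0,"wx": 0,"wy": 0,"wz": 0},
  {"hand": 82,"x": 0,"y": 0,"z": 0,"wx": 0,"wy": 0,"wz": 0},
])

```text
time_s: 18.55
position: [0.5041, 0.1807, 0.0679]
tcp_rot: [[0.974, 0.228, 0.0], [0.228, -0.974, 0.0], [0.0, -0.0, -1.0]]
force: [-0.2, -0.6, -0.6]
opening: 0.945
```

Emit:
move_arm([
  {"hand": 82,"x": 0,"y": 0,"z": 0.07,"wx": 0,"wy": 0,"wz": 0},
  {"hand": 0,"x": 0,"y": 0,"z": 0,"wx": 0,"wy": 0,"wz": 0},
  {"hand": 0,"x": 0,"y": 0,"z": 0,"wx": 0,"wy": 0,"wz": 0},
  {"hand": 0,"x": 0,"y": 0,"z": 0,"wx": 0,"wy": 0,"wz": 0},
  {"hand": 0,"x": 0,"y": 0,"z": 0,"wx": 0,"wy": 0,"wz": 0},
  {"hand": 0,"x": 0,"y": 0,"z": 0,"wx": 0,"wy": 0,"wz": 0},
  {"hand": 0,"x": 0,"y": 0,"z": 0,"wx": 0,"wy": 0,"wz": 0},
])

```text
time_s: 19.25
position: [0.5042, 0.1804, 0.0662]
tcp_rot: [[0.973, 0.229, 0.0], [0.229, -0.973, -0.001], [0.0, 0.001, -1.0]]
force: [0.4, -2.1, -0.3]
opening: 0.641
```

```bash
python3 - <<'E'
from h import *
s=bot.read_state();print(s['position'],s['force'],s['moment'],s['opening']*87)
cap('scene','s12')
a=cv2.imread('pics/s12.png')[150:290,180:360];cv2.imwrite('pics/s12c.png',cv2.resize(a,(770,599),interpolation=cv2.INTER_CUBIC))
E
```

```text
[0.5042 0.1804 0.0662] [ 0.4027 -2.1262 -0.3468] [-0.3331  0.0692  0.1592] 55.80891251064387
```

View pics/s12c.png

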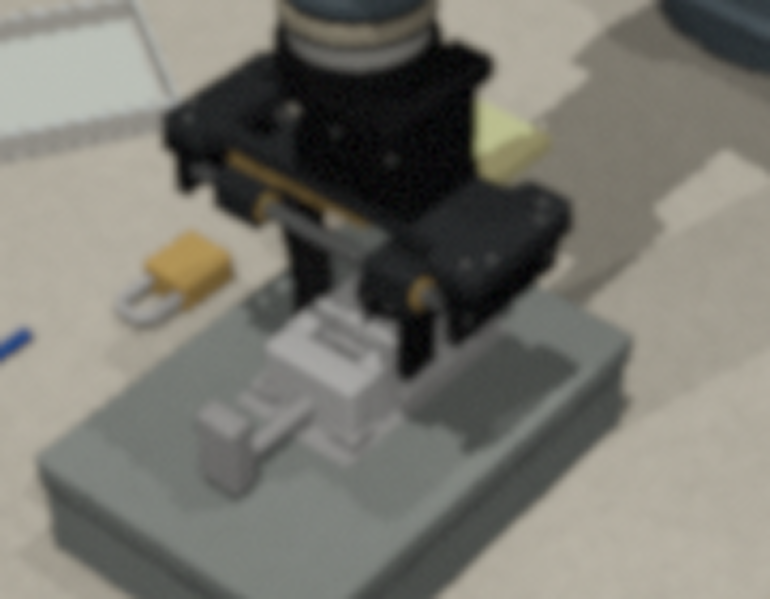

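Gripped at 55.8 mm (the body is 56 mm wide). I lift slowly straight up.

Emit:
move_arm([
  {"hand": 0,"x": 0,"y": 0,"z": 0,"wx": 0,"wy": 0,"wz": 0},
  {"hand": 0,"x": 0,"y": 0,"z": -0.15,"wx": 0,"wy": 0,"wz": 0},
  {"hand": 0,"x": 0,"y": 0,"z": -0.15,"wx": 0,"wy": 0,"wz": 0},
  {"hand": 0,"x": 0,"y": 0,"z": -0.1,"wx": 0,"wy": 0,"wz": 0},
  {"hand": 0,"x": 0,"y": 0,"z": 0,"wx": 0,"wy": 0,"wz": 0},
  {"hand": 0,"x": 0,"y": 0,"z": 0,"wx": 0,"wy": 0,"wz": 0},
])

```text
time_s: 19.9
position: [0.5037, 0.1811, 0.0762]
tcp_rot: [[0.974, 0.228, -0.0], [0.228, -0.974, 0.001], [-0.0, -0.001, -1.0]]
force: [0.0, -0.8, -4.4]
opening: 0.642
```

```bash
python3 - <<'E'
from h import *
s=bot.read_state();print(s['position'],s['force'],s['moment'],s['opening']*87)
cap('scene','s13')
a=cv2.imread('pics/s13.png')[150:290,180:360];cv2.imwrite('pics/s13c.png',cv2.resize(a,(770,599),interpolation=cv2.INTER_CUBIC))
E
```

```text
[0.5037 0.1811 0.0762] [ 0.0196 -0.7704 -4.3692] [-0.0634  0.1249  0.0206] 55.82780829780432
```

View pics/s13c.png

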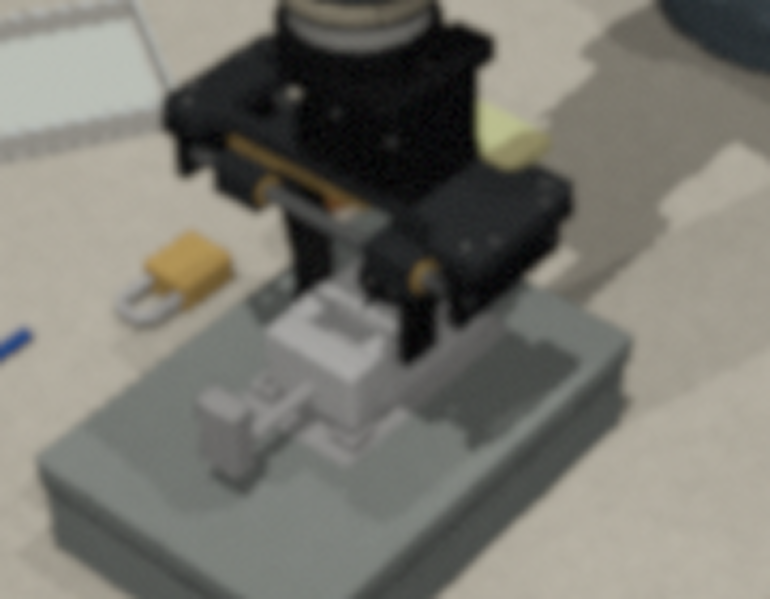

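The lock is free: it carries 4.4 N (about 0.45 kg) and hangs level. I lift on clear of everything.

Emit:
move_arm([
  {"hand": 0,"x": 0,"y": 0,"z": -0.25,"wx": 0,"wy": 0,"wz": 0},
  {"hand": 0,"x": 0,"y": 0,"z": -0.4,"wx": 0,"wy": 0,"wz": 0},
  {"hand": 0,"x": 0,"y": 0,"z": -0.5,"wx": 0,"wy": 0,"wz": 0},
  {"hand": 0,"x": 0,"y": 0,"z": -0.5,"wx": 0,"wy": 0,"wz": 0},
  {"hand": 0,"x": 0,"y": 0,"z": -0.5,"wx": 0,"wy": 0,"wz": 0},
  {"hand": 0,"x": 0,"y": 0,"z": -0.5,"wx": 0,"wy": 0,"wz": 0},
  {"hand": 0,"x": 0,"y": 0,"z": -0.5,"wx": 0,"wy": 0,"wz": 0},
  {"hand": 0,"x": 0,"y": 0,"z": -0.4,"wx": 0,"wy": 0,"wz": 0},
  {"hand": 0,"x": 0,"y": 0,"z": -0.2,"wx": 0,"wy": 0,"wz": 0},
  {"hand": 0,"x": 0,"y": 0,"z": 0,"wx": 0,"wy": 0,"wz": 0},
])

```text
time_s: 20.95
position: [0.5045, 0.1808, 0.1707]
tcp_rot: [[0.974, 0.229, 0.002], [0.229, -0.974, 0.0], [0.002, 0.0, -1.0]]
force: [-0.6, -0.4, -4.1]
opening: 0.639
```

Emit:
move_arm([
  {"hand": 0,"x": -0.1,"y": 0.35,"z": 0,"wx": 0,"wy": 0,"wz": 0},
  {"hand": 0,"x": -0.2,"y": 0.7,"z": 0,"wx": 0,"wy": 0,"wz": 0},
  {"hand": 0,"x": -0.24,"y": 0.85,"z": 0,"wx": 0,"wy": 0,"wz": 0},
  {"hand": 0,"x": -0.24,"y": 0.85,"z": 0,"wx": 0,"wy": 0,"wz": 0},
  {"hand": 0,"x": -0.24,"y": 0.85,"z": 0,"wx": 0,"wy": 0,"wz": 0},
  {"hand": 0,"x": -0.24,"y": 0.85,"z": 0,"wx": 0,"wy": 0,"wz": 0},
  {"hand": 0,"x": -0.24,"y": 0.85,"z": 0,"wx": 0,"wy": 0,"wz": 0},
  {"hand": 0,"x": -0.24,"y": 0.85,"z": 0,"wx": 0,"wy": 0,"wz": 0},
  {"hand": 0,"x": -0.24,"y": 0.85,"z": 0,"wx": 0,"wy": 0,"wz": 0},
  {"hand": 0,"x": -0.24,"y": 0.85,"z": 0,"wx": 0,"wy": 0,"wz": 0},
  {"hand": 0,"x": -0.24,"y": 0.85,"z": 0,"wx": 0,"wy": 0,"wz": 0},
  {"hand": 0,"x": -0.24,"y": 0.85,"z": 0,"wx": 0,"wy": 0,"wz": 0},
  {"hand": 0,"x": -0.24,"y": 0.85,"z": 0,"wx": 0,"wy": 0,"wz": 0},
  {"hand": 0,"x": -0.24,"y": 0.85,"z": 0,"wx": 0,"wy": 0,"wz": 0},
  {"hand": 0,"x": -0.24,"y": 0.85,"z": 0,"wx": 0,"wy": 0,"wz": 0},
  {"hand": 0,"x": -0.24,"y": 0.85,"z": 0,"wx": 0,"wy": 0,"wz": 0},
  {"hand": 0,"x": -0.24,"y": 0.85,"z": 0,"wx": 0,"wy": 0,"wz": 0},
  {"hand": 0,"x": -0.2,"y": 0.7,"z": 0,"wx": 0,"wy": 0,"wz": 0},
  {"hand": 0,"x": -0.1,"y": 0.4,"z": 0,"wx": 0,"wy": 0,"wz": 0},
  {"hand": 0,"x": 0,"y": 0,"z": 0,"wx": 0,"wy": 0,"wz": 0},
])

```text
time_s: 22.95
position: [0.4866, -0.2074, 0.1693]
tcp_rot: [[0.974, 0.226, -0.001], [0.226, -0.974, 0.0], [-0.0, -0.0, -1.0]]
force: [0.2, -0.2, -4.4]
opening: 0.644
```

Emit:
move_arm([
  {"hand": 0,"x": 0,"y": 0,"z": 0,"wx": 0,"wy": 0,"wz": 0},
  {"hand": 0,"x": 0,"y": 0,"z": 0,"wx": 0,"wy": 0,"wz": 0},
  {"hand": 0,"x": 0,"y": 0,"z": 0,"wx": 0,"wy": 0,"wz": 0},
])

```text
time_s: 23.25
position: [0.4868, -0.2049, 0.1698]
tcp_rot: [[0.973, 0.23, -0.001], [0.23, -0.973, 0.001], [-0.0, -0.001, -1.0]]
force: [-0.2, -0.2, -4.7]
opening: 0.642
```

```bash
python3 - <<'E'
from h import *
s=bot.read_state();print(s['position'],s['force'],s['moment'],s['opening']*87)
cap('scene','s14');cap('top','t14');cap('wrist','w14')
c=dict(np.load('w14.npz'));P=pts(c);T=P.reshape(-1,3);Z=P[...,2]
m=(Z>.01)&(Z<.03);m[:,:]&=True
n,l,st,ce=cv2.connectedComponentsWithStats(m.astype(np.uint8))
for k in range(1,n):
    if st[k,4]>60: print(st[k],cv2.minAreaRect(P[l==k][:,:2].astype(np.float32)))
E
```

```text
[ 0.4868 -0.2049  0.1698] [-0.2471 -0.1612 -4.7438] [-0.0949  0.1436  0.0174] 55.81097872133218
[  41   69   43   70 1996] ((0.5147722959518433, 0.006858747452497482), (0.06971557438373566, 0.03611188381910324), 12.970093727111816)
[260  86  94 129 962] ((0.5393917560577393, -0.26037079095840454), (0.14623530209064484, 0.07013566792011261), 35.418704986572266)
[202  92  41  70 312] ((0.5298066139221191, -0.16276703774929047), (0.00410143006592989, 0.08299911767244339), 71.8033218383789)
[171 175  25  48 252] ((0.4457513689994812, -0.14221741259098053), (0.01752300374209881, 0.05452543869614601), 71.77860260009766)
[ 32 177  39  40 489] ((0.4164869487285614, 0.0039013680070638657), (0.04849696904420853, 0.023712215945124626), 39.79448699951172)
```

View pics/s14.png

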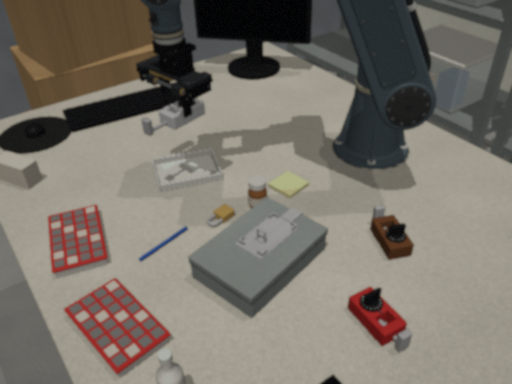

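View pics/w14.png

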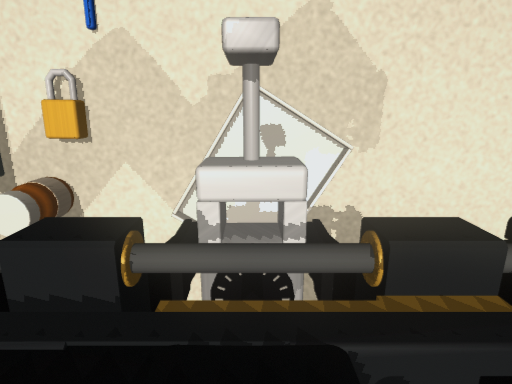

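View pics/t14.png

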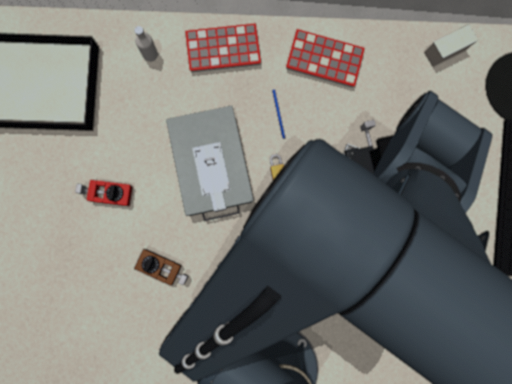

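The lock is out over the tray with nothing else disturbed: padlock at wrist (64,115), pen at (88,10) and jar all in place. I fine-centre and lower to about 10 cm above the tray.

Emit:
move_arm([
  {"hand": 0,"x": 0.01,"y": 0.17,"z": 0.2,"wx": 0,"wy": 0,"wz": 0},
  {"hand": 0,"x": 0,"y": 0.17,"z": 0.4,"wx": 0,"wy": 0,"wz": 0},
  {"hand": 0,"x": 0,"y": 0,"z": 0.5,"wx": 0,"wy": 0,"wz": 0},
  {"hand": 0,"x": 0,"y": 0,"z": 0.5,"wx": 0,"wy": 0,"wz": 0},
  {"hand": 0,"x": 0,"y": 0,"z": 0.5,"wx": 0,"wy": 0,"wz": 0},
  {"hand": 0,"x": 0,"y": 0,"z": 0.35,"wx": 0,"wy": 0,"wz": 0},
  {"hand": 0,"x": 0,"y": 0,"z": 0.2,"wx": 0,"wy": 0,"wz": 0},
  {"hand": 0,"x": 0,"y": 0,"z": 0,"wx": 0,"wy": 0,"wz": 0},
  {"hand": 0,"x": 0,"y": 0,"z": 0,"wx": 0,"wy": 0,"wz": 0},
  {"hand": 0,"x": 0,"y": 0,"z": 0,"wx": 0,"wy": 0,"wz": 0},
  {"hand": 0,"x": 0,"y": 0,"z": 0,"wx": 0,"wy": 0,"wz": 0},
  {"hand": 0,"x": 0,"y": 0,"z": 0,"wx": 0,"wy": 0,"wz": 0},
])

```text
time_s: 24.6
position: [0.4894, -0.2143, 0.1041]
tcp_rot: [[0.974, 0.229, 0.001], [0.229, -0.974, -0.001], [0.001, 0.001, -1.0]]
force: [0.1, -0.2, -4.6]
opening: 0.643
```

```bash
python3 - <<'E'
from h import *
s=bot.read_state();print(s['position'],s['force'],s['qvel'],s['opening']*87)
c=cap('wrist','w15');P=pts(c);R=s['tcp_rot'];q=(P-s['position'])@R
v,u=np.mgrid[:384,:512]
for nm,m in [('bodytop',(u>200)&(u<302)&(v>168)&(v<200)&(abs(q[...,2])<.07)),('tabtop',(v<62)&(u>215)&(u<285)&(P[...,2]>.09))]:
    x=P[m];A=np.c_[x[:,:2],np.ones(len(x))];k=np.linalg.lstsq(A,x[:,2],rcond=None)[0]
    print(nm,m.sum(),x.mean(0),'slope deg',np.degrees(np.arctan(k[:2])),'tool',q[m].mean(0),q[m].min(0),q[m].max(0))
E
```

```text
[ 0.4894 -0.2143  0.1041] [ 0.0537 -0.2117 -4.6472] [-0.096   0.092   0.1195 -0.0657 -0.0075 -0.0167] 55.91102936995352
bodytop 3123 [ 0.5218 -0.2053  0.1375] slope deg [-0.0028  0.0147] tool [ 0.0336 -0.0013 -0.0333] [ 0.0254 -0.0264 -0.0353] [ 0.0413  0.0237 -0.0311]
tabtop 2498 [ 0.5837 -0.1904  0.1472] slope deg [-34.5768  -9.4575] tool [ 0.0973 -0.0017 -0.043 ] [ 0.0681 -0.0138 -0.1842] [ 0.1062  0.0104 -0.0161]
```

View pics/w15.png

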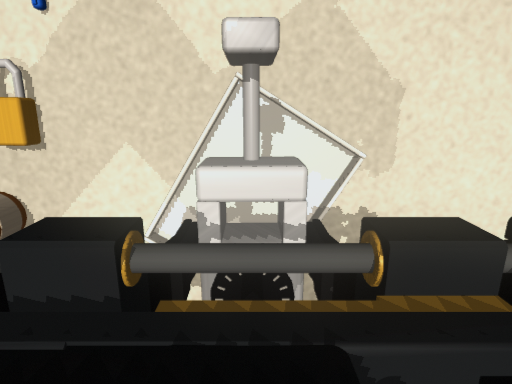

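```bash
python3 -c "
from h import *
print(order.hand_in())"
```

```text
the job is handed in; nothing more can be done
None
```

The combination lock is open and held level over the middle of the white tray. I handed the job in at about 24.7 s of the 61 s allowed, with the gripper still holding the lock.

**What I did**
- Turned the dial clockwise three notches (67.5°). The nose and the lock axis then agreed within about 0.1°, with the nose at the rib.
- Pulled the shackle by its tab to the stop while the lock sat in its seat.
- Lifted the lock straight up off the staple and carried it to the tray.

**Last checks**
- **Level and still:** the body's top tilts less than 0.02°, and the load is a steady 4.6 N. The grip opening is 55.9 mm on the 56 mm body.
- **Position:** the lock's centre is at about (0.483, -0.216), against a tray centre of (0.482, -0.2145).
- **Height:** the lock's bottom is about 10 cm above the tray floor and its centre about 11.7 cm, because I took "10 cm above" to mean the bottom.
- **Shackle:** still about 36 mm out.
- **Bystanders:** the brass padlock, pill jar and pen looked undisturbed in the scene and wrist views, but I did not measure their positions.

**What failed or disagreed**
- My first dial grasp closed on air just above the bar. The finger tips proved to be about 20 mm behind the stated TCP, so I went lower and gripped again. Nothing was disturbed.
- The tab travelled 39.8 mm on the pull. The lock itself slid about 3 mm to its guides, which accounts for the difference from 36 mm.

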